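# Lock the survey prisms into their case and clip it shut

## Task

Pack every survey prism standing on the bench into the open red case: push each one fully down into a bayonet mount, lugs through the slots, and turn it a quarter turn clockwise until it is locked at its stop. When all are locked, shut the lid completely, then swing both front clips down until they lie flat against the case. Leave the other things on the bench where they are.

Things in the scene. Friction and masses are not known exactly. Their poses are not given: they have to be found in the camera images.
- case: Red hard case on the bench (does not slide), 130 mm deep, 370 mm long, lid open. Origin: centre of its underside; x points from its front (clips, facing the robot) to its back (lid hinge), y to its left end seen from the robot, z up. Walls 5 mm thick, 45 mm high; lid 35 mm deep, 80 mm high when shut. Inside, a black insert 40 mm above the bench carries four bayonet mounts in a row along y.
- dock1: Leftmost (+y) mount: aluminium ring flush with the insert, 8 mm in front of the case's middle line. Origin: centre of the hole on the ring's top face; x along its two entry slots (case x turned 45 degrees anticlockwise from above), z up. Hole 52 mm across, slots 16 mm wide reaching 34 mm from the centre, ring 6 mm thick, floor 14 mm down. Fixed stop at 90 degrees clockwise from the slots; no turning the other way.
- dock2: Second mount from the left, 90 mm from its neighbours, made like dock1. A prism enters with its long axis along the mount's x, goes down 14 mm until its foot rests on the floor, and is turned 90 degrees clockwise seen from above to the stop, its long axis then along the mount's y, lugs under the ring. Any prism fits any mount, one to each; all are free at the start.
- dock3: Third mount from the left, made like dock1 with the same axes. A locked prism has 2 mm of play and cannot be lifted out.
- dock4: Rightmost (-y) mount, made like dock1 with the same axes.
- prism1_c (a point): Survey prism standing upright on the bench, 44 mm tall, about 260 g. This point: on its axis, 22 mm above its foot; x along its long axis, z up; half a turn makes no difference. Black oval head, the upper 30 mm: 62 mm long (x), 46 mm wide (y), two parallel flats 16 mm long facing y to grip, glass on top. Below it a steel barrel 48 mm across, 14 mm high, with two lugs. One prism may be absent.
- prism2_c (a point): Survey prism like prism1. The barrel's foot has a 1.5 mm chamfer; the two lugs lie opposite one another on the long axis, 62 mm over both, 11 mm wide, the lowest 6 mm of the barrel. Seated in a mount, its foot is 14 mm below and its top 30 mm above the ring's top face. May be absent. A light index bar on top at each end of the long axis. Same point and axes.
- prism3_c (a point): Survey prism like prism1. May be absent. Same point and axes.
- prism4_c (a point): Survey prism like prism1. May be absent. Same point and axes.
- lid (a joint): Lid angle in rad about the hinge along the case's back upper edge: 0 shut, about 2 open, leaning back past upright. A stiff hinge: it stays wherever it is left; moving it takes about 4 N at its edge (0.45 N m). No handle: push it over from behind and press it down from above.
- lid_hinge (a point): Middle of the lid's hinge axis: back face of the case, 45 mm above the bench. The axis runs along the case's y.
- lid_edge (a point): Middle of the lid's free outer edge, where its 370 mm long top panel meets its front wall: 130 mm from the hinge axis along the panel and 35 mm outward from it. When shut it is at the front, 80 mm above the bench.
- clip_left (a joint): Angle in rad of the left (+y) black clip on the lid's front: 0 hanging flat against the case's front over its catch lip, 1.57 standing straight out from the lid's front, more is folded up further. It stays where it is left; about 1 to 2 N moves it. Clip plate 44 mm wide, 5 mm thick, 46 mm long from its pivot.
- clip_left_hinge (a point): Middle of the pivot of the left (+y) clip, on the lid's front face (3 mm in front of it), 105 mm from the case's middle; with the lid shut it is 65 mm above the bench.
- clip_right (a joint): Angle in rad of the right (-y) black clip on the lid's front: 0 hanging flat against the case's front over its catch lip, 1.57 standing straight out from the lid's front, more is folded up further. It stays where it is left; about 1 to 2 N moves it. Clip plate 44 mm wide, 5 mm thick, 46 mm long from its pivot.
- clip_right_hinge (a point): Middle of the pivot of the right (-y) clip, on the lid's front face (3 mm in front of it), 105 mm from the case's middle; with the lid shut it is 65 mm above the bench.
- laser: Bystander, leave it alone: red line laser on three short legs, 215 mm tall, 130 mm across. Origin: centre of its underside.
- tribrach: Bystander, leave it alone: green and black tribrach, 100 mm across, 50 mm tall. Origin: centre of its underside.
- plumb_bob: Bystander, leave it alone: brass plumb bob standing on its flat end, 32 mm across, 70 mm tall. Origin: centre of its underside.
- screwdriver: Bystander, leave it alone: screwdriver lying flat, 180 mm long. Origin: centre of its underside, about the middle of its length.
- tin: Bystander, leave it alone: tin, 72 mm across, 90 mm tall. Origin: centre of its underside.
- cup: Bystander, leave it alone: white plastic cup, 72 mm across, 70 mm tall. Origin: centre of its underside.
- tape: Bystander, leave it alone: yellow tape measure, 85 x 34 x 62 mm. Origin: centre of its underside.

How it is judged (in metres and radians):
On the way, in this order (a step that is already met when the one before it is completed fails the run):
1. every prism is seated in a mount and turned to its locked position (((horizontal distance between prism1_c and dock1 below 0.006 m and z of prism1_c in the frame of dock1 below 0.012 m and angle between the x axis of prism1_c and the y axis of dock1, either way round below 0.25 rad) or (horizontal distance between prism1_c and dock2 below 0.006 m and z of prism1_c in the frame of dock2 below 0.012 m and angle between the x axis of prism1_c and the y axis of dock2, either way round below 0.25 rad) or (horizontal distance between prism1_c and dock3 below 0.006 m and z of prism1_c in the frame of dock3 below 0.012 m and angle between the x axis of prism1_c and the y axis of dock3, either way round below 0.25 rad) or (horizontal distance between prism1_c and dock4 below 0.006 m and z of prism1_c in the frame of dock4 below 0.012 m and angle between the x axis of prism1_c and the y axis of dock4, either way round below 0.25 rad)) and ((horizontal distance between prism2_c and dock1 below 0.006 m and z of prism2_c in the frame of dock1 below 0.012 m and angle between the x axis of prism2_c and the y axis of dock1, either way round below 0.25 rad) or (horizontal distance between prism2_c and dock2 below 0.006 m and z of prism2_c in the frame of dock2 below 0.012 m and angle between the x axis of prism2_c and the y axis of dock2, either way round below 0.25 rad) or (horizontal distance between prism2_c and dock3 below 0.006 m and z of prism2_c in the frame of dock3 below 0.012 m and angle between the x axis of prism2_c and the y axis of dock3, either way round below 0.25 rad) or (horizontal distance between prism2_c and dock4 below 0.006 m and z of prism2_c in the frame of dock4 below 0.012 m and angle between the x axis of prism2_c and the y axis of dock4, either way round below 0.25 rad)) and ((horizontal distance between prism3_c and dock1 below 0.006 m and z of prism3_c in the frame of dock1 below 0.012 m and angle between the x axis of prism3_c and the y axis of dock1, either way round below 0.25 rad) or (horizontal distance between prism3_c and dock2 below 0.006 m and z of prism3_c in the frame of dock2 below 0.012 m and angle between the x axis of prism3_c and the y axis of dock2, either way round below 0.25 rad) or (horizontal distance between prism3_c and dock3 below 0.006 m and z of prism3_c in the frame of dock3 below 0.012 m and angle between the x axis of prism3_c and the y axis of dock3, either way round below 0.25 rad) or (horizontal distance between prism3_c and dock4 below 0.006 m and z of prism3_c in the frame of dock4 below 0.012 m and angle between the x axis of prism3_c and the y axis of dock4, either way round below 0.25 rad)) and ((horizontal distance between prism4_c and dock1 below 0.006 m and z of prism4_c in the frame of dock1 below 0.012 m and angle between the x axis of prism4_c and the y axis of dock1, either way round below 0.25 rad) or (horizontal distance between prism4_c and dock2 below 0.006 m and z of prism4_c in the frame of dock2 below 0.012 m and angle between the x axis of prism4_c and the y axis of dock2, either way round below 0.25 rad) or (horizontal distance between prism4_c and dock3 below 0.006 m and z of prism4_c in the frame of dock3 below 0.012 m and angle between the x axis of prism4_c and the y axis of dock3, either way round below 0.25 rad) or (horizontal distance between prism4_c and dock4 below 0.006 m and z of prism4_c in the frame of dock4 below 0.012 m and angle between the x axis of prism4_c and the y axis of dock4, either way round below 0.25 rad))), for 0.2 s.
2. the lid is shut (all of step 1 and value of joint lid below 0.06 rad), for 0.2 s.
3. both clips are closed (all of step 2 and value of joint each of clip_left, clip_right below 0.12 rad), for 0.2 s.
At the end, for the whole second after the job is handed in: Every prism sits fully down in a bayonet mount (centre within 6 mm of the mount's axis, within 4 mm of resting on its floor) and turned to within 0.25 rad of the locked direction; the lid is within 0.06 rad of shut and both clips within 0.12 rad of flat (all of step 3); the robot touches nothing.
It fails at once if a bystander is pushed aside by more than 4 cm (distance of any of laser, tribrach, plumb_bob, screwdriver, tin, cup, tape from where it was at the start of the episode above 0.04 m).
Of prism1, prism2, prism3, prism4 only 3 to 4 are there at a start; the rules pass over those that are not, and their reading is None.
At some moment in a run one of prism1, prism2, prism3, prism4 may be knocked a few centimetres aside while the robot is not near it.
It also fails if it takes over 210 s, if anything falls off the work surface, if the arm or the gripper's body presses on something with over 40 N, if the wrist force passes 120 N, or if a joint passes its speed limit or range.

## Robot

A 7-joint arm with a two-finger parallel gripper is mounted at the origin on the work surface. World frame = base frame: x ahead of the robot, y to its left, z up, the work surface at z = 0. Lengths are in m, angles in degrees, forces in N, time in s.
With the tool pointing down it reaches from about 0.4 to 0.925 m from the base axis. Payload 5.6 kg.
Tool frame: the origin (TCP) lies at the very end of the fingers, on their centre line; the grasp point (between the pads) lies 19 mm behind it; z points along the fingers, y is the direction in which the jaws open and shut (so a half turn about z gives the same grasp; the last joint's range is limited). The gripper opens to 85 mm and grips with 20 to 120 N. Pads are 22 mm wide; open, the fingers measure 114 mm over their backs; the gripper's body (76 mm by 85 mm) begins 54 mm behind the grasp point. The pads swing forward as they close: fully open they stand 13 mm farther back than shut.
Start: joints at [65.432, 26.786, -0.665, 91.828, 0.344, 61.387, -3.226], TCP at [0.245, -0.602, 0.231] pointing down, gripper open.
Joint ranges: [-144.91, 144.91], [-17.63, 115.5], [-89.93, 88.59], [15.96, 139.68], [-74.01, 254.01], [8.47, 105.57], [-167.45, 167.45]. Speed limits (degrees/s): [147.25, 147.25, 180, 180, 180, 180, 180].

## Interface

Orientations are given as [roll, pitch, yaw] about the fixed x, y, z axes, in that order (R = Rz(yaw) Ry(pitch) Rx(roll)).
In Python, from plant import get_obs, grab_frame, calibration, finish_job gives the robot as it stands.
- The arm moves only by the tool arm_command, never from a script. Its argument "plan" is a list of rows, each a list of 7 numbers: the turn, a rotation vector about the tool's x, y, z in degrees, then the shift along the tool's x, y, z in mm, then the opening, from 0 (shut) to 1 (fully open). A call has 1 to 12 rows; each row shifts and turns the commanded pose from where the row before left it, along the tool's axes as they then stand; what a row does not reach is not made up. A row lasts 1/8 s, in which the tool goes at most 62.5 mm and 10.7 degrees, less where a joint would pass 70% of its speed; a pose out of reach is approached as far as the arm can. A call with a gripper value outside its range is refused whole. The fingers move at their own pace and stop on an object; "newtons" is the grip in N (left out, the last holds). Time passes only in rows, so rows that do not move let the fingers close. It gives the time, the measured TCP pose, the force and the opening at its end, in the units of the state.
- get_obs(): the state, without advancing time (a new reading comes with each control period).
- grab_frame(name): name is "side" or "top"; returns (picture, depth): 400x640x3 uint8, red, green, blue; 400x640 float32, m along the optical axis (not along the pixel's ray), 0 where there is no reading.
- calibration(name): a dict with "fx", "fy", "cx", "cy" (pixels), "eye" and "attitude" of the camera in the world. Camera axes: x right, y down, z forward; pixel columns grow to the right and rows downward; lengths in m; the calibration is good to about 2 mm. A picture is of the moment at which its call begins. calibration takes no time and is no camera call.
- finish_job(): hands the job in, once; it reports no verdict.
The state is a dict: "clock": time; "qpos": joint angles; "dq": joint speeds; "joint_torque": joint torques, N m; "tcp_pos": TCP position; "tcp_rot": TCP orientation; "contact_force": force on the tool from outside, world axes, zero at the start; "moment": the same for the moment, N m; "gripper_width": opening from 0.0 (shut) to 1.0 (fully open).
Only numpy, scipy, OpenCV 4.12 (cv2) and the standard library are available. Lean on these libraries where they do the work, as an engineer would, in place of code of your own. Each camera call takes 0.05 s, during which the arm holds its last target.

## Working session

There is one attempt and no reset: what is moved stays moved. The work goes in short steps, Python scripts to look and compute and a tool call to move; the robot and the scene stay as the last step left them, time stands still between calls to the robot, and variables do not carry over. Pictures are saved under pics/ and viewed, and the job is handed in when it is done.

Besides the shell and the picture viewer there is one more tool, called after "Request:" as name(argument=value, ...) on one line, values as JSON. arm_command: Moves the arm, as the interface text tells. Its arguments: {"type":"object","properties":{"plan":{"type":"array","items":{"type":"array","items":{"type":"number"}}},"newtons":{"type":"number"}},"required":["plan"]}

```bash
ls; mkdir -p pics; python3 - <<'E'
from plant import *
import cv2,numpy as np
print(get_obs())
for n in ("side","top"):
    c=calibration(n);print(n,c)
    p,d=grab_frame(n);cv2.imwrite(f"pics/{n}0.png",p[:,:,::-1]);np.save(f"pics/{n}0.npy",d);print(d.min(),d.max())
E
```

```text
pics
{'clock': 0.0, 'qpos': array([65.43133142, 26.83863498, -0.66422898, 91.88128527,  0.34282796,
       61.38495519, -3.22632228]), 'dq': array([ 0.02441535,  0.01564319, -0.0015041 , -0.02748866, -0.07771088,
        0.01503062, -0.01555572]), 'joint_torque': array([-2.42006909e-04, -5.32389629e+01,  2.11906299e-02, -2.51302707e+01,
        1.14056634e-02,  7.65808742e-03,  1.92949648e-05]), 'tcp_pos': array([ 0.24432407, -0.60173422,  0.23030583]), 'tcp_rot': array([-1.79897312e+02,  6.56764012e-03,  2.20997659e+01]), 'contact_force': array([-0.49047057,  0.22514068, -0.14344592]), 'moment': array([0.04862533, 0.01406545, 0.03304041]), 'gripper_width': 0.9998499301470238}
side {'fx': 362.20645962559223, 'fy': 362.20645962559223, 'cx': 313.9032963756558, 'cy': 202.13856813532178, 'eye': array([0.36437807, 0.607314  , 0.88032834]), 'attitude': array([-1.41469963e+02,  6.63338287e-02, -1.68747041e+02])}
0.0 2.6466885
top {'fx': 496.81157984108967, 'fy': 496.81157984108967, 'cx': 320.94701071686336, 'cy': 201.387172942391, 'eye': array([3.68058697e-01, 1.42080237e-03, 1.54711828e+00]), 'attitude': array([-174.02368668,   -1.07162757,  -90.97899782])}
0.0 2.4206998
```

View pics/top0.png

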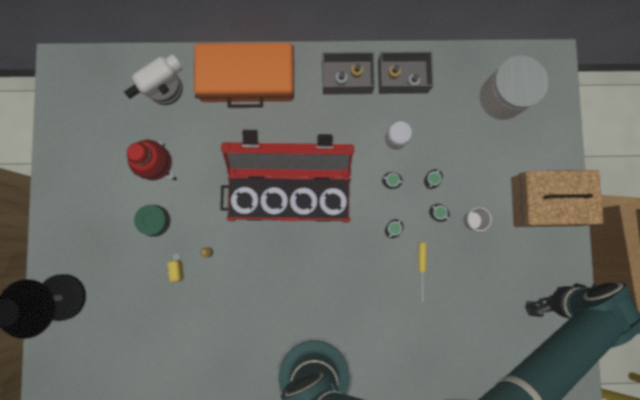

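View pics/side0.png

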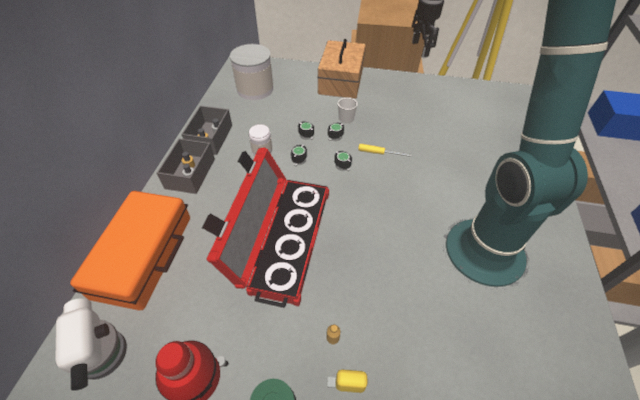

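```bash
cat > h.py <<'E'
from plant import *
import cv2,numpy as np
from scipy.spatial.transform import Rotation as Ro
def cam(n):
    c=calibration(n);R=Ro.from_euler('xyz',c['attitude'],degrees=True).as_matrix()
    return c,R
def cloud(n,d):
    c,R=cam(n);v,u=np.mgrid[0:400,0:640]
    P=np.stack([(u-c['cx'])/c['fx']*d,(v-c['cy'])/c['fy']*d,d],-1)
    return P@R.T+c['eye']
def ray(n,u,v,z):
    c,R=cam(n);r=R@np.array([(u-c['cx'])/c['fx'],(v-c['cy'])/c['fy'],1.]);e=c['eye']
    return e+r*(z-e[2])/r[2]
def proj(n,P):
    c,R=cam(n);q=(np.asarray(P)-c['eye'])@R
    return np.stack([q[...,0]/q[...,2]*c['fx']+c['cx'],q[...,1]/q[...,2]*c['fy']+c['cy']],-1)
def crop(p,u0,v0,u1,v1,s,name):
    cv2.imwrite(name,cv2.resize(p[v0:v1,u0:u1,::-1],None,fx=s,fy=s,interpolation=cv2.INTER_CUBIC))
def rectify(n,p,d,x0,x1,y0,y1,z,res=0.0005):
    # top-down metric image at plane z: rows = x decreasing, cols = y decreasing
    xs=np.arange(x1,x0,-res);ys=np.arange(y1,y0,-res)
    X,Y=np.meshgrid(xs,ys,indexing='ij');uv=proj(n,np.stack([X,Y,np.full_like(X,z)],-1)).astype(np.float32)
    return cv2.remap(p,uv[...,0],uv[...,1],cv2.INTER_CUBIC)
E
python3 - <<'E'
from h import *
for n in("top","side"):
    p=cv2.imread(f"pics/{n}0.png")[:,:,::-1];d=np.load(f"pics/{n}0.npy");W=cloud(n,d)
    if n=="top":
        crop(p,375,150,505,245,6,"pics/tp.png");crop(p,215,125,365,230,5,"pics/tc.png")
        for u,v in((392,180),(433,178),(440,212),(395,228),(360,260),(245,201),(274,201),(304,201),(333,201),(460,130)): print(u,v,W[v,u].round(4), d[v-1:v+2,u-1:u+2].std())
    else:
        crop(p,265,85,365,180,6,"pics/sp.png");crop(p,200,140,340,310,4,"pics/sc.png")
        for u,v in((299,154),(306,129),(336,130),(343,159),(360,220)): print(u,v,W[v,u].round(4))
E
```

```text
392 180 [ 0.5888 -0.2497  0.0355] 0.0031783895
433 178 [ 0.5923 -0.3753  0.0416] 0.0033991844
440 212 [ 0.4865 -0.3905  0.0495] 0.0024986004
395 228 [ 0.4405 -0.253   0.0421] 0.002646353
360 260 [ 0.3451 -0.1488 -0.0063] 0.00308529
245 201 [0.5313 0.2031 0.0284] 0.0013580357
274 201 [0.5301 0.1145 0.0271] 0.0018605102
304 201 [0.5294 0.0225 0.0206] 0.0034058723
333 201 [ 0.5282 -0.0672  0.0188] 0.0056881793
460 130 [ 0.7517 -0.4781  0.0019] 0.0031197004
299 154 [ 0.5823 -0.2317  0.0476]
306 129 [ 0.5868 -0.363   0.0438]
336 130 [ 0.482  -0.375   0.0465]
343 159 [ 0.4375 -0.2427  0.0417]
360 220 [ 0.3537 -0.0423 -0.0034]
```

```bash
python3 - <<'E'
from h import *
im=[]
for n in("top","side"):
    p=cv2.imread(f"pics/{n}0.png")
    a=rectify(n,p,None,.42,.62,-.43,-.21,.044);im.append(a)
    b=rectify(n,p,None,.45,.60,-.13,.26,.04)
    cv2.imwrite(f"pics/rc_{n}.png",b)
cv2.imwrite("pics/rp.png",np.hstack([cv2.resize(i,None,fx=.9,fy=.9) for i in im]))
cv2.imwrite("pics/rc.png",np.vstack([cv2.imread(f"pics/rc_{n}.png") for n in("top","side")]))
E
```

```text
(no output)
```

View pics/rp.png

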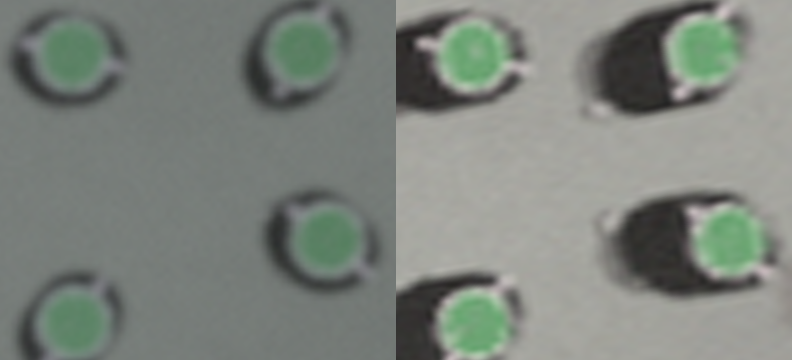

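View pics/rc.png

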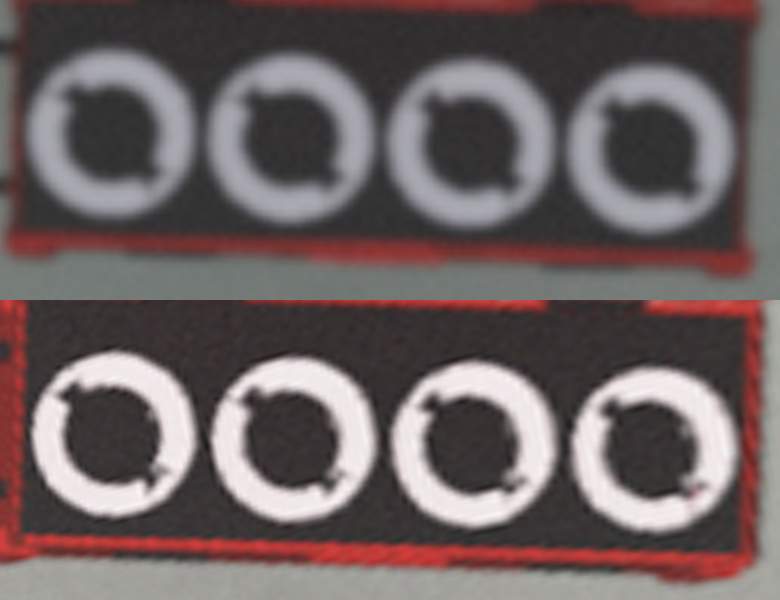

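```bash
cat > meas.py <<'E'
from h import *
def prisms(n,p,z=.044,box=(.38,.68,-.5,-.17),verbose=True):
    x0,x1,y0,y1=box;a=rectify(n,p,None,*box,z).astype(int)  # BGR input
    B,G,R=a[...,0],a[...,1],a[...,2]
    m=((G-R>25)&(G-B>10)).astype(np.uint8)
    k,l,s,c=cv2.connectedComponentsWithStats(m);out=[]
    for i in range(1,k):
        if 2000<s[i,4]<9000:
            cx,cy=c[i];x=x1-cy*.0005;y=y1-cx*.0005
            g=a.sum(2)/3
            # angular profile of brightness r 24..30mm ; axis mod 180
            th=np.radians(np.arange(0,180,1));best=[]
            for rr in [np.arange(.0235,.0285,.0005)]:
                prof=0
                for sgn in(1,-1):
                    X=x+sgn*np.outer(np.cos(th),rr);Y=y+sgn*np.outer(np.sin(th),rr)
                    prof=prof+cv2.remap(g.astype(np.float32),((y1-Y)/.0005).astype(np.float32),((x1-X)/.0005).astype(np.float32),1).mean(1)
            out.append((x,y,s[i,4]*.25,th,prof))
    return out
def rings(n,p,z=.04,box=(.45,.61,-.14,.27)):
    x0,x1,y0,y1=box;a=rectify(n,p,None,*box,z).astype(int)
    g=a.min(2);m=(g>(110 if n=='top' else 140)).astype(np.uint8)
    cs,_=cv2.findContours(m,cv2.RETR_EXTERNAL,cv2.CHAIN_APPROX_NONE);out=[]
    for c in cs:
        if cv2.contourArea(c)>12000:
            h=cv2.convexHull(c);(cx,cy),ax,_=cv2.fitEllipse(h)
            if max(ax)<220: out.append((x1-cy*.0005,y1-cx*.0005,ax[0]/2,ax[1]/2))
    return sorted(out,key=lambda r:-r[1])
E
python3 - <<'E'
from meas import *
for n in("top","side"):
    p=cv2.imread(f"pics/{n}0.png")
    print(n)
    for r in rings(n,p): print(np.round(r,4))
    for x,y,A,th,pr in prisms(n,p):
        t=np.degrees(th)[np.argmax(pr)]; print(round(x,4),round(y,4),A,t, 'r',np.sqrt(A/np.pi))
E
```

```text
top
[ 0.5335  0.2044 82.2144 82.7969]
[ 0.5309  0.1147 82.354  82.6829]
[5.28400e-01 2.48000e-02 8.23103e+01 8.27587e+01]
[ 5.25900e-01 -6.52000e-02  8.22901e+01  8.26272e+01]
0.5921 -0.3786 767.25 151.0 r 15.62764410186364
0.59 -0.2505 812.25 75.0 r 16.079403131111054
0.4868 -0.3922 787.0 50.0 r 15.827503922812443
0.4404 -0.2515 797.5 146.0 r 15.932737813432224
side
[ 0.533   0.2033 81.2229 81.5666]
[ 0.5305  0.1133 81.2333 81.7272]
[5.27900e-01 2.33000e-02 8.11338e+01 8.21186e+01]
[ 5.25400e-01 -6.68000e-02  8.11252e+01  8.20180e+01]
0.592 -0.3818 965.25 151.0 r 17.528508711208264
0.5895 -0.2532 976.75 75.0 r 17.632616973382525
0.4862 -0.3961 973.5 50.0 r 17.60325748831506
0.4398 -0.2546 961.0 145.0 r 17.489877089980446
```

```bash
cat > go.py <<'E'
from h import *
import sys
# go.py x y z yaw : prints needed tool-frame turn & shift from measured pose
o=get_obs();t=np.array(o['tcp_pos']);yaw=o['tcp_rot'][2]
print('clock',round(o['clock'],2),'tcp',t.round(4),'rpy',np.round(o['tcp_rot'],2),'q',np.round(o['qpos'],1),'F',np.round(o['contact_force'],1),'M',np.round(o['moment'],2),'w',round(o['gripper_width'],3))
if len(sys.argv)>3:
    x,y,z,w=map(float,sys.argv[1:5])
    dw=(w-yaw+180)%360-180
    if len(sys.argv)>5: dw=w-yaw+float(sys.argv[5])
    a=np.radians(w);d=np.array([x,y,z])-t
    s=[np.cos(a)*d[0]+np.sin(a)*d[1],np.sin(a)*d[0]-np.cos(a)*d[1],-d[2]]
    print('turn tz %.2f (rows %d x %.2f)'%(-dw,np.ceil(abs(dw)/10.5),-dw/max(1,np.ceil(abs(dw)/10.5))),'then shift',np.multiply(s,1000).round(1))
E
python3 go.py .4865 -.393 .12 -40
```

```text
clock 0.1 tcp [ 0.2443 -0.6018  0.2304] rpy [-1.7991e+02  1.0000e-02  2.2100e+01] q [65.4 26.8 -0.7 91.9  0.3 61.4 -3.2] F [-0.  -1.1 -1. ] M [-0.02  0.03  0.04] w 1.001
turn tz 62.10 (rows 6 x 10.35) then shift [  51.3 -315.6  110.4]
```

Request:
arm_command(plan=[[0,0,10.35,0,0,0,1],[0,0,10.35,0,0,0,1],[0,0,10.35,0,0,0,1],[0,0,10.35,0,0,0,1],[0,0,10.35,0,0,0,1],[0,0,10.35,0,0,0,1],[0,0,0,8.5,-52.6,10,1],[0,0,0,8.5,-52.6,10,1],[0,0,0,8.5,-52.6,20,1],[0,0,0,8.5,-52.6,20,1],[0,0,0,8.5,-52.6,20,1],[0,0,0,8.8,-52.6,30.4,1]])

```text
clock: 1.6
tcp_pos: [0.4882, -0.3926, 0.1207]
tcp_rot: [-180.0, -0.1, -40.0]
contact_force: [0.8, -0.7, 0.1]
gripper_width: 0.999
```

```bash
python3 go.py .4865 -.393 .018 -40; python3 - <<'E'
from meas import *
p,d=grab_frame("top");crop(p,350,120,530,260,4,"pics/a1.png")
p,d=grab_frame("side");crop(p,250,60,430,200,4,"pics/a2.png")
E
```

```text
clock 1.6 tcp [ 0.4882 -0.3926  0.1207] rpy [-1.800e+02 -9.000e-02 -4.001e+01] q [ 30.3  31.6   7.3 100.6  -5.1  48.  -90. ] F [ 0.8 -0.7  0.1] M [ 0.01 -0.05 -0.03] w 0.999
turn tz -0.01 (rows 1 x -0.01) then shift [ -1.1   1.4 102.7]
```

View pics/a2.png

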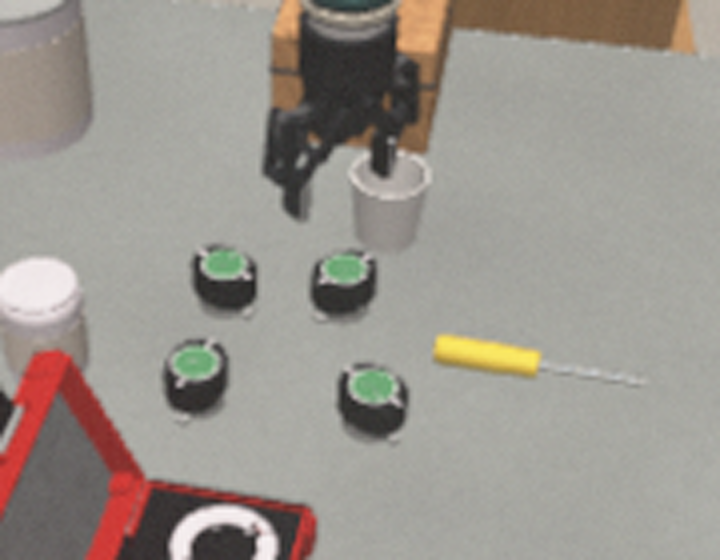

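Request:
arm_command(plan=[[0,0,0,-1.1,1.4,35,1],[0,0,0,0,0,35,1],[0,0,0,0,0,25,1],[0,0,0,0,0,7.5,1],[0,0,0,0,0,0,1],[0,0,0,0,0,0,0.6],[0,0,0,0,0,0,0.6],[0,0,0,0,0,0,0.6],[0,0,0,0,0,0,0.6]], newtons=20)

```text
clock: 2.82
tcp_pos: [0.4859, -0.3942, 0.0199]
tcp_rot: [-180.0, -0.1, -40.0]
contact_force: [-0.6, 0.8, 6.2]
gripper_width: 0.715
```

Request:
arm_command(plan=[[0,0,0,0,0,0,1],[0,0,0,0,0,0,1],[0,0,0,0,0,0,1],[0,0,0,0,0,-20,1],[0,0,0,0,0,-30,1],[0,0,0,0,0,0,1]])

```text
clock: 3.58
tcp_pos: [0.4868, -0.3954, 0.0721]
tcp_rot: [-180.0, -0.4, -40.0]
contact_force: [0.6, -0.4, -0.1]
gripper_width: 1.001
```

Request:
arm_command(plan=[[0,0,-10,0,0,0,1],[0,0,-10,0,0,0,1],[0,0,-10,0,0,0,1],[0,0,-10,0,0,0,1],[0,0,-10,0,0,0,1],[0,0,-10,0,0,0,1],[0,0,-10,0,0,0,1],[0,0,-10,0,0,0,1],[0,0,-10,0,0,0,1],[0,0,0,0,0,0,1]])

```text
clock: 4.82
tcp_pos: [0.4846, -0.394, 0.0683]
tcp_rot: [-180.0, -0.0, 49.9]
contact_force: [-0.4, 0.0, -0.1]
gripper_width: 1.002
```

```bash
python3 go.py .4859 -.3942 .016 50
```

```text
clock 4.83 tcp [ 0.4846 -0.394   0.0683] rpy [-1.7998e+02 -1.0000e-02  4.9870e+01] q [ 47.7  37.  -15.8 100.8  13.6  44.1 -15.1] F [-0.4  0.  -0.1] M [-0.03  0.04  0.  ] w 1.002
turn tz -0.13 (rows 1 x -0.13) then shift [ 0.6  1.1 52.3]
```

Request:
arm_command(plan=[[0,0,0,0.6,1.1,25,1],[0,0,0,0,0,20,1],[0,0,0,0,0,7,1],[0,0,0,0,0,0,1],[0,0,0,0,0,0,0.4],[0,0,0,0,0,0,0.4],[0,0,0,0,0,0,0.4],[0,0,0,0,0,0,0.4]], newtons=60)

```text
clock: 5.82
tcp_pos: [0.4867, -0.3945, 0.0173]
tcp_rot: [179.9, 0.0, 50.0]
contact_force: [0.1, 1.1, 5.8]
gripper_width: 0.531
```

```bash
python3 go.py
```

```text
clock 5.83 tcp [ 0.4867 -0.3945  0.0173] rpy [179.91   0.    49.99] q [ 46.6  41.3 -14.5 101.3  15.1  39.2 -16.2] F [0.1 1.1 5.8] M [ 0.1   0.19 -0.02] w 0.531
```

Request:
arm_command(plan=[[0,0,0,0,0,-10,0.4],[0,0,0,0,0,-40,0.4],[0,0,0,0,0,-50,0.4],[0,0,6.6,0,0,-30,0.4],[0,0,0,0,0,0,0.4]])

```text
clock: 6.45
tcp_pos: [0.4873, -0.3949, 0.1491]
tcp_rot: [179.7, -0.0, 43.4]
contact_force: [-0.1, 0.2, -3.1]
gripper_width: 0.528
```

```bash
python3 go.py .5257 -.0660 .1 43.4;python3 - <<'E'
from meas import *
p,d=grab_frame("side");crop(p,250,60,430,200,4,"pics/a3.png")
E
```

```text
clock 6.45 tcp [ 0.4873 -0.3949  0.1491] rpy [ 1.7971e+02 -2.0000e-02  4.3430e+01] q [ 47.7  30.9 -15.9  98.4  10.4  51.9 -19. ] F [-0.1  0.2 -3.1] M [0.02 0.02 0.01] w 0.528
turn tz 0.03 (rows 1 x 0.03) then shift [ 253.9 -212.6   49.1]
```

View pics/a3.png

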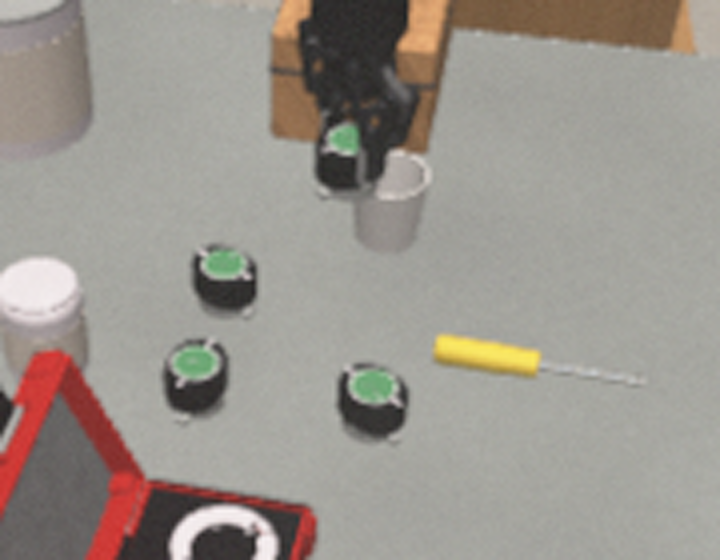

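Request:
arm_command(plan=[[0,0,0,30,-25,0,0.4],[0,0,0,42.3,-35.4,0,0.4],[0,0,0,42.3,-35.4,0,0.4],[0,0,0,42.3,-35.4,10,0.4],[0,0,0,42.3,-35.4,20,0.4],[0,0,0,37,-31,19,0.4],[0,0,0,17.7,-15,0,0.4],[0,0,0,0,0,0,0.4],[0,0,0,0,0,0,0.4]])

```text
clock: 7.62
tcp_pos: [0.5237, -0.0664, 0.0964]
tcp_rot: [-179.9, 0.1, 43.4]
contact_force: [-1.0, -0.8, -2.9]
gripper_width: 0.529
```

```bash
python3 go.py .5257 -.0660 .06 43.4;python3 - <<'E'
from meas import *
p,d=grab_frame("side");crop(p,220,110,370,230,5,"pics/a4.png")
p,d=grab_frame("top");crop(p,270,130,400,230,6,"pics/a4t.png")
E
```

```text
clock 7.62 tcp [ 0.5237 -0.0664  0.0964] rpy [-1.7994e+02  1.1000e-01  4.3370e+01] q [ 19.1  27.6 -19.2 113.6  13.5  41.  -54.9] F [-1.  -0.8 -2.9] M [-0.06 -0.03  0.  ] w 0.529
turn tz -0.03 (rows 1 x -0.03) then shift [ 1.7  1.  36.4]
```

View pics/a4.png

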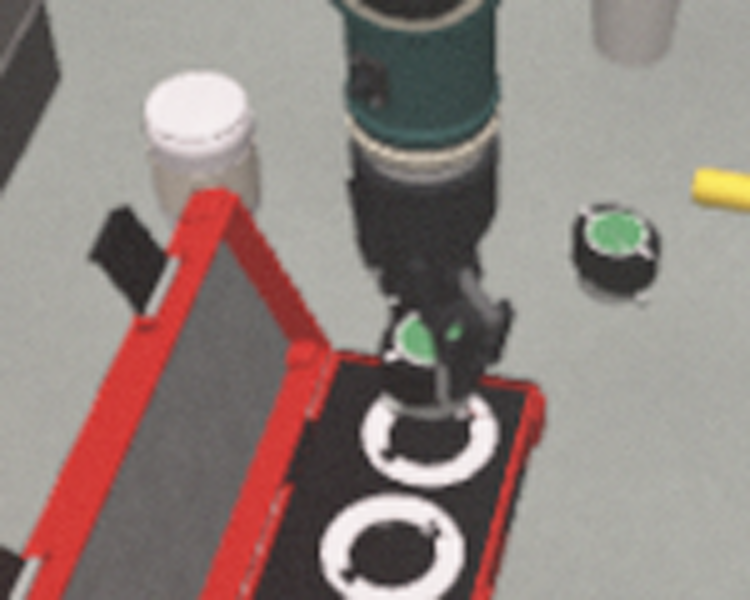

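Request:
arm_command(plan=[[0,0,0,1.7,1.0,25,0.4],[0,0,0,0,0,10,0.4],[0,0,0,0,0,0,0.4],[0,0,0,0,0,0,0.4]])

```text
clock: 8.22
tcp_pos: [0.5269, -0.065, 0.0629]
tcp_rot: [180.0, -0.0, 43.4]
contact_force: [0.3, 0.3, -2.4]
gripper_width: 0.528
```

```bash
python3 go.py .5257 -.0660 .05 43.4
```

```text
clock 8.22 tcp [ 0.5269 -0.065   0.0629] rpy [ 1.7996e+02 -3.0000e-02  4.3380e+01] q [ 17.9  30.8 -18.  114.1  15.2  37.2 -56.5] F [ 0.3  0.3 -2.4] M [ 0.03 -0.04  0.01] w 0.528
turn tz -0.02 (rows 1 x -0.02) then shift [-1.6 -0.1 12.9]
```

```bash
python3 - <<'E'
from h import *
for i in range(8):
    grab_frame("top");print(get_obs()['tcp_pos'].round(4))
E
```

```text
[ 0.527  -0.0649  0.063 ]
[ 0.527  -0.0649  0.0631]
[ 0.527  -0.0648  0.063 ]
[ 0.5269 -0.0648  0.063 ]
[ 0.5268 -0.0647  0.0628]
[ 0.5267 -0.0648  0.0628]
[ 0.5267 -0.0647  0.0627]
[ 0.5266 -0.0647  0.0626]
```

Request:
arm_command(plan=[[0,0,0,-1.5,0.3,4,0.4],[0,0,0,0,0,4,0.4],[0,0,0,0,0,4,0.4],[0,0,0,0,0,0,0.4]])

```text
clock: 9.12
tcp_pos: [0.5253, -0.0659, 0.0498]
tcp_rot: [-180.0, 0.0, 43.4]
contact_force: [0.4, 0.6, -2.1]
gripper_width: 0.525
```

Request:
arm_command(plan=[[0,0,0,0,0,4,0.4],[0,0,0,0,0,3,0.4],[0,0,0,0,0,0,0.4]])

```text
clock: 9.5
tcp_pos: [0.5257, -0.0659, 0.0433]
tcp_rot: [180.0, 0.0, 43.4]
contact_force: [-0.2, -0.4, -2.3]
gripper_width: 0.527
```

Request:
arm_command(plan=[[0,0,0,0,0,1.5,0.4],[0,0,0,0,0,1,0.4],[0,0,0,0,0,0,0.4]])

```text
clock: 9.88
tcp_pos: [0.5257, -0.0659, 0.0432]
tcp_rot: [180.0, 0.0, 43.4]
contact_force: [-7.5, 0.6, 21.1]
gripper_width: 0.528
```

Request:
arm_command(plan=[[0,0,0,0,0,-1.5,0.4],[0,0,5,0,0,0,0.4],[0,0,10,0,0,0,0.4],[0,0,10,0,0,0,0.4],[0,0,10,0,0,0,0.4],[0,0,0,0,0,0,0.4]])

```text
clock: 10.62
tcp_pos: [0.5267, -0.0663, 0.0433]
tcp_rot: [179.9, -0.1, 8.3]
contact_force: [-0.5, -0.5, 6.1]
gripper_width: 0.527
```

```bash
python3 go.py .5257 -.0660 .043 8.4
```

```text
clock 10.62 tcp [ 0.5267 -0.0663  0.0433] rpy [ 1.7993e+02 -1.1000e-01  8.3200e+00] q [ 10.1  31.6  -8.2 115.    7.8  33.7 -85.1] F [-0.5 -0.5  6.1] M [-0.17  0.21 -0.01] w 0.527
turn tz -0.08 (rows 1 x -0.08) then shift [-0.9 -0.4  0.3]
```

Turning nicely; continue the remaining 55°.

Request:
arm_command(plan=[[0,0,10,0,0,0,0.4],[0,0,10,0,0,0,0.4],[0,0,10,0,0,0,0.4],[0,0,10,0,0,0,0.4],[0,0,10,0,0,0,0.4],[0,0,5,0,0,0,0.4],[0,0,2,0,0,0,0.4],[0,0,0,0,0,0,0.4]])

```text
clock: 11.62
tcp_pos: [0.5267, -0.0669, 0.0433]
tcp_rot: [-180.0, -0.1, -48.6]
contact_force: [0.9, -2.0, 5.4]
gripper_width: 0.528
```

```bash
python3 go.py .5257 -.0660 .043 -46.6
```

```text
clock 11.62 tcp [ 0.5267 -0.0669  0.0433] rpy [-1.7995e+02 -1.4000e-01 -4.8620e+01] q [  -1.6   31.2    6.4  115.8   -6.    33.1 -129.7] F [ 0.9 -2.   5.4] M [-0.48  0.31  0.02] w 0.528
turn tz -2.02 (rows 1 x -2.02) then shift [-1.3  0.1  0.3]
```

Request:
arm_command(plan=[[0,0,2,0,0,0,0.4],[0,0,2,0,0,0,0.4],[0,0,0,0,0,0,0.4]])

```text
clock: 12.0
tcp_pos: [0.5274, -0.0668, 0.0433]
tcp_rot: [-179.9, -0.2, -52.3]
contact_force: [0.6, -3.8, 5.4]
gripper_width: 0.528
```

```bash
python3 go.py .5257 -.0660 .043 -46.6
```

```text
clock 12.0 tcp [ 0.5274 -0.0668  0.0433] rpy [-179.93   -0.24  -52.28] q [  -2.5   31.2    7.4  115.9   -6.8   33.1 -132.6] F [ 0.6 -3.8  5.4] M [-0.85 -0.08  1.62] w 0.528
turn tz -5.68 (rows 1 x -5.68) then shift [-1.8  0.7  0.3]
```

Request:
arm_command(plan=[[0,0,-2,0,0,0,0.4],[0,0,0,0,0,0,0.7],[0,0,0,0,0,0,0.7],[0,0,0,0,0,0,0.7],[0,0,0,0,0,-20,0.7],[0,0,0,0,0,-40,0.7],[0,0,0,0,0,-40,1],[0,0,-10,0,0,0,1],[0,0,-10,0,0,0,1]])

```text
clock: 13.12
tcp_pos: [0.5258, -0.0657, 0.143]
tcp_rot: [-180.0, -0.1, -30.3]
contact_force: [0.4, -0.8, -0.3]
gripper_width: 1.001
```

```bash
python3 go.py .5257 -.0660 .15 60; python3 - <<'E'
from meas import *
p,d=grab_frame("side");crop(p,220,110,370,230,5,"pics/a5.png")
pt,d=grab_frame("top")
for n,q in(("side",p),("top",pt)):
    for x,y,A,th,pr in prisms(n,np.ascontiguousarray(q[:,:,::-1])): print(n,round(x,4),round(y,4),A,np.degrees(th)[np.argmax(pr)])
E
```

```text
clock 13.12 tcp [ 0.5258 -0.0657  0.143 ] rpy [-1.7997e+02 -6.0000e-02 -3.0270e+01] q [ 1.000e-01  2.170e+01  4.200e+00  1.132e+02 -2.200e+00  4.500e+01
 -1.148e+02] F [ 0.4 -0.8 -0.3] M [0.   0.03 0.04] w 1.001
turn tz -90.27 (rows 9 x -10.03) then shift [-0.3  0.  -7. ]
side 0.4399 -0.2545 978.0 145.0
top 0.5921 -0.3785 778.5 152.0
top 0.59 -0.2505 831.75 75.0
top 0.4403 -0.2515 815.75 146.0
```

View pics/a5.png

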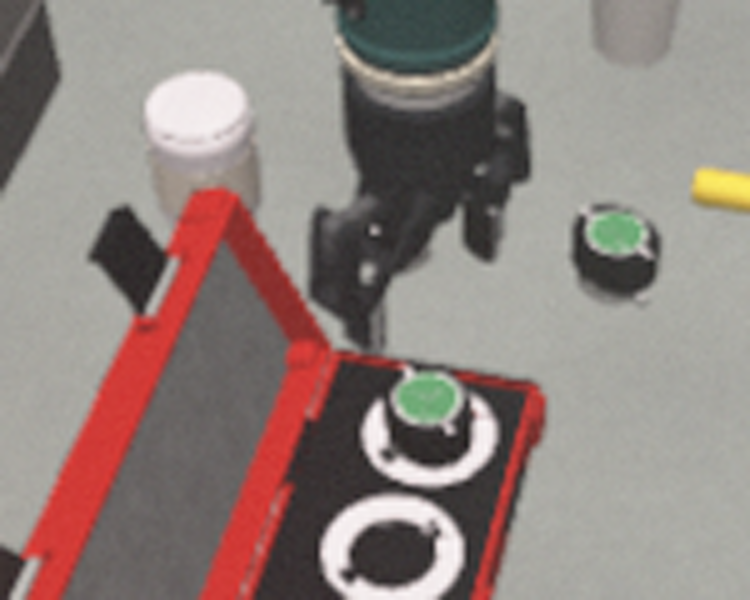

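```bash
python3 go.py .4401 -.253 .07 -34.5
```

```text
clock 13.22 tcp [ 0.5255 -0.0658  0.1424] rpy [-1.7998e+02  1.0000e-02 -3.0590e+01] q [ 1.000e-01  2.180e+01  4.200e+00  1.133e+02 -2.200e+00  4.500e+01
 -1.150e+02] F [-0.4 -0.2  0.8] M [ 0.04 -0.03  0.05] w 0.998
turn tz 3.91 (rows 1 x 3.91) then shift [ 35.7 202.6  72.4]
```

Request:
arm_command(plan=[[0,0,3.9,0,0,0,1],[0,0,0,7,40,0,1],[0,0,0,9,52,0,1],[0,0,0,9,52,17.4,1],[0,0,0,7,40,30,1],[0,0,0,3.7,18.6,25,1],[0,0,0,0,0,0,1],[0,0,0,0,0,0,1]])

```text
clock: 14.22
tcp_pos: [0.4413, -0.2523, 0.0705]
tcp_rot: [-180.0, -0.0, -34.5]
contact_force: [-0.5, 0.6, 0.4]
gripper_width: 1.0
```

```bash
python3 go.py .4401 -.253 .016 -34.5
```

```text
clock 14.22 tcp [ 0.4413 -0.2523  0.0705] rpy [-1.7997e+02 -3.0000e-02 -3.4520e+01] q [ 19.9  26.9   7.4 118.4  -5.9  35.  -93.2] F [-0.5  0.6  0.4] M [ 0.03 -0.    0.02] w 1.0
turn tz -0.02 (rows 1 x -0.02) then shift [-0.6  1.2 54.5]
```

Request:
arm_command(plan=[[0,0,0,-0.6,1.2,25,1],[0,0,0,0,0,22,1],[0,0,0,0,0,7.5,1],[0,0,0,0,0,0,1],[0,0,0,0,0,0,0.4],[0,0,0,0,0,0,0.4],[0,0,0,0,0,0,0.4],[0,0,0,0,0,0,0.4]])

```text
clock: 15.22
tcp_pos: [0.44, -0.254, 0.0165]
tcp_rot: [-180.0, -0.1, -34.5]
contact_force: [0.1, 0.6, 4.6]
gripper_width: 0.528
```

```bash
python3 go.py
```

```text
clock 15.22 tcp [ 0.44   -0.254   0.0165] rpy [-1.7996e+02 -1.0000e-01 -3.4500e+01] q [ 21.1  32.6   6.2 119.2  -7.1  28.4 -91.8] F [0.1 0.6 4.6] M [ 0.21  0.03 -0.02] w 0.528
```

Request:
arm_command(plan=[[0,0,0,0,0,-10,0.4],[0,0,0,0,0,-40,0.4],[0,0,0,0,0,-40,0.4],[0,0,-9.74,0,0,0,0.4],[0,0,-9.74,0,0,0,0.4],[0,0,-9.74,0,0,0,0.4],[0,0,-9.74,0,0,0,0.4],[0,0,-9.74,0,0,0,0.4],[0,0,-9.74,0,0,0,0.4],[0,0,-9.74,0,0,0,0.4],[0,0,-9.74,0,0,0,0.4],[0,0,0,0,0,0,0.4]])

```text
clock: 16.73
tcp_pos: [0.4386, -0.254, 0.1057]
tcp_rot: [-180.0, 0.0, 43.3]
contact_force: [-0.0, 0.3, -2.0]
gripper_width: 0.523
```

```bash
python3 go.py .5281 .0240 .105 43.4
```

```text
clock 16.73 tcp [ 0.4386 -0.254   0.1057] rpy [-1.7999e+02  1.0000e-02  4.3280e+01] q [ 34.8  23.9 -10.2 116.7   6.5  39.9 -26.3] F [-0.   0.3 -2. ] M [-0.01 -0.03 -0.03] w 0.523
turn tz -0.12 (rows 1 x -0.12) then shift [ 256.  -140.5    0.7]
```

Request:
arm_command(plan=[[0,0,0,35,-19,0,0.4],[0,0,0,48,-26.4,0,0.4],[0,0,0,48,-26.4,0,0.4],[0,0,0,48,-26.4,0,0.4],[0,0,0,42,-23,0,0.4],[0,0,0,25,-14,0,0.4],[0,0,0,10,-5.3,0,0.4],[0,0,0,0,0,20,0.4],[0,0,0,0,0,20,0.4],[0,0,0,0,0,4,0.4],[0,0,0,0,0,0,0.4],[0,0,0,0,0,0,0.4]])

```text
clock: 18.23
tcp_pos: [0.5291, 0.0238, 0.0623]
tcp_rot: [179.9, -0.0, 43.4]
contact_force: [0.3, -0.6, -2.9]
gripper_width: 0.526
```

```bash
python3 go.py .5281 .0240 .05 43.4
```

```text
clock 18.23 tcp [0.5291 0.0238 0.0623] rpy [ 1.7994e+02 -5.0000e-02  4.3360e+01] q [  3.7  30.  -12.3 114.7  10.4  36.2 -62. ] F [ 0.3 -0.6 -2.9] M [-0.01  0.03 -0.01] w 0.526
turn tz -0.04 (rows 1 x -0.04) then shift [-0.6 -0.8 12.3]
```

Request:
arm_command(plan=[[0,0,0,-0.2,-0.8,4,0.4],[0,0,0,0,0,4,0.4],[0,0,0,0,0,4,0.4],[0,0,0,0,0,0,0.4]])

```text
clock: 18.73
tcp_pos: [0.5274, 0.0247, 0.049]
tcp_rot: [-180.0, 0.0, 43.4]
contact_force: [-0.6, 0.1, -2.6]
gripper_width: 0.524
```

Request:
arm_command(plan=[[0,0,0,0,0,3,0.4],[0,0,0,0,0,3,0.4],[0,0,0,0,0,2,0.4],[0,0,0,0,0,0,0.4]])

```text
clock: 19.23
tcp_pos: [0.5278, 0.0246, 0.0425]
tcp_rot: [180.0, 0.0, 43.4]
contact_force: [-3.7, -0.1, 9.0]
gripper_width: 0.527
```

```bash
python3 go.py .5281 .0240 .05 43.4
```

```text
clock 19.23 tcp [0.5278 0.0246 0.0425] rpy [1.7999e+02 3.0000e-02 4.3420e+01] q [  3.1  31.9 -11.7 115.1  11.1  34.  -62.7] F [-3.7 -0.1  9. ] M [0.01 0.85 0.04] w 0.527
turn tz 0.02 (rows 1 x 0.02) then shift [-0.2  0.7 -7.5]
```

Seated (z 0.0425, contact 12 N). Turn to the stop.

Request:
arm_command(plan=[[0,0,4,0,0,0,0.4],[0,0,10,0,0,0,0.4],[0,0,10,0,0,0,0.4],[0,0,10,0,0,0,0.4],[0,0,10,0,0,0,0.4],[0,0,10,0,0,0,0.4],[0,0,10,0,0,0,0.4],[0,0,10,0,0,0,0.4],[0,0,10,0,0,0,0.4],[0,0,5,0,0,0,0.4],[0,0,4,0,0,0,0.4],[0,0,0,0,0,0,0.4]])

```text
clock: 20.72
tcp_pos: [0.5289, 0.024, 0.0425]
tcp_rot: [-179.9, -0.1, -49.6]
contact_force: [-0.6, -0.8, 6.0]
gripper_width: 0.53
```

```bash
python3 go.py .5281 .0240 .05 -46.6
```

```text
clock 20.73 tcp [0.5289 0.024  0.0425] rpy [-1.7994e+02 -1.1000e-01 -4.9610e+01] q [ -16.2   31.5   12.4  116.4  -11.7   33.2 -135.4] F [-0.6 -0.8  6. ] M [-0.45  0.24  0.03] w 0.53
turn tz -3.01 (rows 1 x -3.01) then shift [-0.5  0.6 -7.5]
```

Request:
arm_command(plan=[[0,0,2,0,0,0,0.4],[0,0,2,0,0,0,0.4],[0,0,0,0,0,0,0.4]])

```text
clock: 21.1
tcp_pos: [0.529, 0.0237, 0.0425]
tcp_rot: [-180.0, -0.2, -53.1]
contact_force: [-0.7, -5.4, 6.2]
gripper_width: 0.528
```

```bash
python3 go.py .5281 .0240 .05 -46.6
```

```text
clock 21.1 tcp [0.529  0.0237 0.0425] rpy [-179.99   -0.22  -53.08] q [ -17.    31.5   13.4  116.4  -12.4   33.2 -138.2] F [-0.7 -5.4  6.2] M [-0.98  0.11  2.08] w 0.528
turn tz -6.48 (rows 1 x -6.48) then shift [-0.9  0.4 -7.5]
```

Request:
arm_command(plan=[[0,0,-2,0,0,0,0.4],[0,0,0,0,0,0,0.7],[0,0,0,0,0,0,0.7],[0,0,0,0,0,0,0.7],[0,0,0,0,0,-20,0.7],[0,0,0,0,0,-40,0.7],[0,0,0,0,0,-40,1],[0,0,-10.5,0,0,0,1],[0,0,-10.5,0,0,0,1],[0,0,-10.5,0,0,0,1],[0,0,-10.5,0,0,0,1],[0,0,-10.5,0,0,0,1]])

```text
clock: 22.6
tcp_pos: [0.5277, 0.0248, 0.1413]
tcp_rot: [-180.0, 0.0, 1.3]
contact_force: [0.5, 0.7, -0.2]
gripper_width: 1.001
```

```bash
cat > look.py <<'E'
from meas import *
import sys
p,d=grab_frame("side");pt,d=grab_frame("top")
cv2.imwrite(f"pics/s_{sys.argv[1]}.png",p[:,:,::-1]);cv2.imwrite(f"pics/t_{sys.argv[1]}.png",pt[:,:,::-1])
for n,q in(("side",p),("top",pt)):
    for x,y,A,th,pr in prisms(n,np.ascontiguousarray(q[:,:,::-1]),box=(.3,.75,-.6,-.14)): print(n,round(x,4),round(y,4),A,np.degrees(th)[np.argmax(pr)])
crop(p,200,80,400,230,4,f"pics/sc_{sys.argv[1]}.png")
E
python3 look.py 2; python3 go.py .58975 -.25185 .09 75
```

```text
top 0.5921 -0.3785 778.5 151.0
top 0.59 -0.2505 819.0 75.0
clock 22.7 tcp [0.5277 0.0247 0.1414] rpy [-1.7998e+02  2.0000e-02  9.3000e-01] q [ -9.8  21.8   4.2 113.5  -2.3  44.8 -93.3] F [-0.1 -1.9  0.7] M [-0.04  0.   -0.03] w 1.001
turn tz -74.07 (rows 8 x -9.26) then shift [-251.1  131.5   51.4]
```

View pics/sc_2.png

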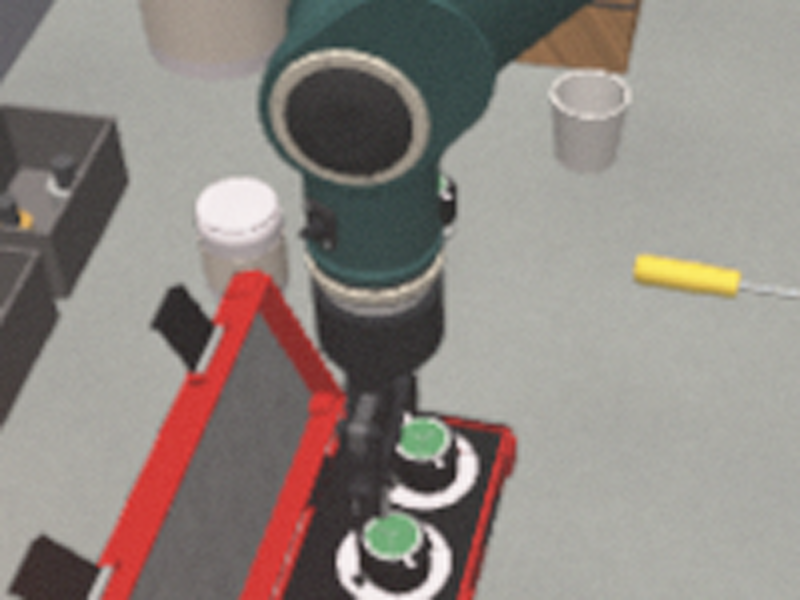

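Request:
arm_command(plan=[[0,0,0,8,40,0,1],[0,0,0,10,50,0,1],[0,0,0,10,50,0,1],[0,0,0,12,50,0,1],[0,0,0,10,50,0,1],[0,0,-10.3,7.5,37.6,0,1],[0,0,-10.3,0,0,0,1],[0,0,-10.3,0,0,10,1],[0,0,-10.3,0,0,10,1],[0,0,-10.3,0,0,10,1],[0,0,-10.3,0,0,10,1],[0,0,-10.3,0,0,10,1]])

```text
clock: 24.2
tcp_pos: [0.5896, -0.2519, 0.0908]
tcp_rot: [-180.0, 0.0, 73.1]
contact_force: [0.5, -0.6, 0.9]
gripper_width: 1.0
```

Request:
arm_command(plan=[[0,0,-2,0,0,0,1],[0,0,0,0,0,0,1]])

```text
clock: 24.45
tcp_pos: [0.5899, -0.2521, 0.0916]
tcp_rot: [180.0, 0.0, 74.8]
contact_force: [-0.0, -0.5, -0.9]
gripper_width: 1.0
```

```bash
python3 look.py 3; python3 go.py .58975 -.25185 .016 75
```

```text
side 0.5895 -0.2532 993.5 75.0
clock 24.55 tcp [ 0.5901 -0.2521  0.092 ] rpy [1.7996e+02 2.0000e-02 7.4860e+01] q [27.1 35.7 -9.5 98.1  7.6 46.8 -1.1] F [-0.  0. -0.] M [ 0.02 -0.   -0.  ] w 1.0
turn tz -0.14 (rows 1 x -0.14) then shift [ 0.1 -0.4 76. ]
```

Request:
arm_command(plan=[[0,0,0,0,-0.4,35,1],[0,0,0,0,0,32,1],[0,0,0,0,0,9,1],[0,0,0,0,0,0,1],[0,0,0,0,0,0,0.4],[0,0,0,0,0,0,0.4],[0,0,0,0,0,0,0.4],[0,0,0,0,0,0,0.4]])

```text
clock: 25.55
tcp_pos: [0.5903, -0.2523, 0.0169]
tcp_rot: [179.9, 0.0, 75.0]
contact_force: [-0.6, 0.7, 6.6]
gripper_width: 0.53
```

```bash
python3 go.py
```

```text
clock 25.55 tcp [ 0.5903 -0.2523  0.0169] rpy [1.7988e+02 2.0000e-02 7.5010e+01] q [26.3 41.7 -8.5 99.3  9.  39.5 -2. ] F [-0.6  0.7  6.6] M [-0.02  0.26 -0.02] w 0.53
```

Request:
arm_command(plan=[[0,0,0,0,0,-10,0.4],[0,0,0,0,0,-40,0.4],[0,0,0,0,0,-43,0.4],[0,0,10.5,0,0,0,0.4],[0,0,10.5,0,0,0,0.4],[0,0,10.6,0,0,0,0.4],[0,0,0,0,0,0,0.4]])

```text
clock: 26.42
tcp_pos: [0.589, -0.2515, 0.1084]
tcp_rot: [-180.0, 0.0, 43.5]
contact_force: [0.3, 0.6, -3.0]
gripper_width: 0.526
```

```bash
python3 go.py .5307 .1140 .108 43.4
```

```text
clock 26.43 tcp [ 0.589  -0.2515  0.1084] rpy [-1.7997e+02  4.0000e-02  4.3550e+01] q [ 21.7  33.9  -2.2  98.2   1.7  48.  -27.7] F [ 0.3  0.6 -3. ] M [ 0.03  0.01 -0.02] w 0.526
turn tz 0.15 (rows 1 x 0.15) then shift [ 208.8 -305.7    0.4]
```

Request:
arm_command(plan=[[0,0,0,18,-26.4,0,0.4],[0,0,0,30,-43.9,0,0.4],[0,0,0,32,-46.8,0,0.4],[0,0,0,32,-46.8,0,0.4],[0,0,0,32,-46.8,0,0.4],[0,0,0,30,-43.9,0,0.4],[0,0,0,22,-32.2,0,0.4],[0,0,0,12.8,-18.9,0,0.4],[0,0,0,0,0,23,0.4],[0,0,0,0,0,20,0.4],[0,0,0,0,0,4,0.4],[0,0,0,0,0,0,0.4]])

```text
clock: 27.92
tcp_pos: [0.531, 0.1137, 0.0616]
tcp_rot: [-180.0, 0.0, 43.5]
contact_force: [-1.0, -0.9, -2.9]
gripper_width: 0.528
```

```bash
python3 go.py .5307 .1140 .05 43.4
```

```text
clock 27.93 tcp [0.531  0.1137 0.0616] rpy [-179.99    0.     43.5 ] q [-11.5  30.5  -5.1 113.2   4.3  36.5 -65.9] F [-1.  -0.9 -2.9] M [-0.05 -0.09 -0.03] w 0.528
turn tz 0.10 (rows 1 x 0.10) then shift [ 0.  -0.5 11.6]
```

Request:
arm_command(plan=[[0,0,0,0,-0.4,4,0.4],[0,0,0,0,0,4,0.4],[0,0,0,0,0,3,0.4],[0,0,0,0,0,0,0.4]])

```text
clock: 28.42
tcp_pos: [0.5304, 0.1139, 0.0502]
tcp_rot: [-180.0, 0.0, 43.4]
contact_force: [-1.0, -0.5, -2.0]
gripper_width: 0.528
```

Request:
arm_command(plan=[[0,0,0,0,0,3,0.4],[0,0,0,0,0,3,0.4],[0,0,0,0,0,2,0.4],[0,0,0,0,0,0,0.4]])

```text
clock: 28.92
tcp_pos: [0.5305, 0.114, 0.0429]
tcp_rot: [-180.0, 0.0, 43.4]
contact_force: [-2.1, -0.5, 3.7]
gripper_width: 0.524
```

```bash
python3 go.py .5307 .1140 .05 43.4
```

```text
clock 28.93 tcp [0.5305 0.114  0.0429] rpy [-1.800e+02  2.000e-02  4.343e+01] q [-11.8  32.3  -4.9 113.5   4.6  34.4 -66.3] F [-2.1 -0.5  3.7] M [-0.14  0.44 -0.04] w 0.524
turn tz 0.03 (rows 1 x 0.03) then shift [ 0.2  0.1 -7.1]
```

Seated. Turn ~96° to the stop.

Request:
arm_command(plan=[[0,0,4,0,0,0,0.4],[0,0,10,0,0,0,0.4],[0,0,10,0,0,0,0.4],[0,0,10,0,0,0,0.4],[0,0,10,0,0,0,0.4],[0,0,10,0,0,0,0.4],[0,0,10,0,0,0,0.4],[0,0,10,0,0,0,0.4],[0,0,10,0,0,0,0.4],[0,0,6,0,0,0,0.4],[0,0,4,0,0,0,0.4],[0,0,0,0,0,0,0.4]])

```text
clock: 30.42
tcp_pos: [0.5315, 0.1141, 0.0429]
tcp_rot: [-179.9, -0.1, -50.4]
contact_force: [1.1, -1.3, 1.8]
gripper_width: 0.528
```

```bash
python3 go.py .5307 .1140 .05 -46.6
```

```text
clock 30.43 tcp [0.5315 0.1141 0.0429] rpy [-1.7993e+02 -8.0000e-02 -5.0430e+01] q [ -31.1   33.1   19.5  114.8  -18.4   35.  -139.7] F [ 1.1 -1.3  1.8] M [-0.23 -0.13  0.5 ] w 0.528
turn tz -3.83 (rows 1 x -3.83) then shift [-0.5  0.7 -7.1]
```

Request:
arm_command(plan=[[0,0,2,0,0,0,0.4],[0,0,1,0,0,0,0.4],[0,0,0,0,0,0,0.4]])

```text
clock: 30.8
tcp_pos: [0.5327, 0.1149, 0.043]
tcp_rot: [-179.7, -0.0, -54.0]
contact_force: [5.4, 2.7, -0.9]
gripper_width: 0.525
```

```bash
python3 go.py .5307 .1140 .05 -46.6
```

```text
clock 30.8 tcp [0.5327 0.1149 0.043 ] rpy [-1.797e+02 -4.000e-02 -5.396e+01] q [ -31.6   33.2   20.2  114.8  -19.5   34.9 -142.4] F [ 5.4  2.7 -0.9] M [ 0.49 -1.38 -0.75] w 0.525
turn tz -7.36 (rows 1 x -7.36) then shift [-0.7  2.1 -7. ]
```

Request:
arm_command(plan=[[0,0,-2,0,0,0,0.4],[0,0,0,0,0,0,0.7],[0,0,0,0,0,0,0.7],[0,0,0,0,0,0,0.7],[0,0,0,0,0,-20,0.7],[0,0,0,0,0,-40,0.7],[0,0,0,0,0,-40,1],[0,0,0,0,0,-30,1],[0,0,0,0,0,0,1]])

```text
clock: 31.92
tcp_pos: [0.5318, 0.1143, 0.1746]
tcp_rot: [-179.8, -0.1, -51.6]
contact_force: [0.4, 0.5, -0.0]
gripper_width: 0.999
```

```bash
python3 look.py 4; python3 go.py .592 -.380 .1 151; python3 - <<'E'
from meas import *
for n in("top","side"):
    p=cv2.imread(f"pics/{'t' if n=='top' else 's'}_4.png")
    cv2.imwrite(f"pics/rc4_{n}.png",rectify(n,p,None,.45,.60,-.13,.26,.07))
cv2.imwrite("pics/rc4.png",np.vstack([cv2.imread(f"pics/rc4_{n}.png") for n in("top","side")]))
E
```

```text
top 0.5921 -0.3785 776.0 152.0
clock 32.02 tcp [0.53  0.114 0.172] rpy [ 1.7996e+02  4.0000e-02 -5.1570e+01] q [ -36.2   21.4   25.3  111.4  -11.8   49.7 -146.3] F [-1.   0.6  0.1] M [ 0.03 -0.01 -0.01] w 0.999
turn tz 157.43 (rows 15 x 10.50) then shift [-293.7 -402.    72. ]
```

View pics/rc4.png

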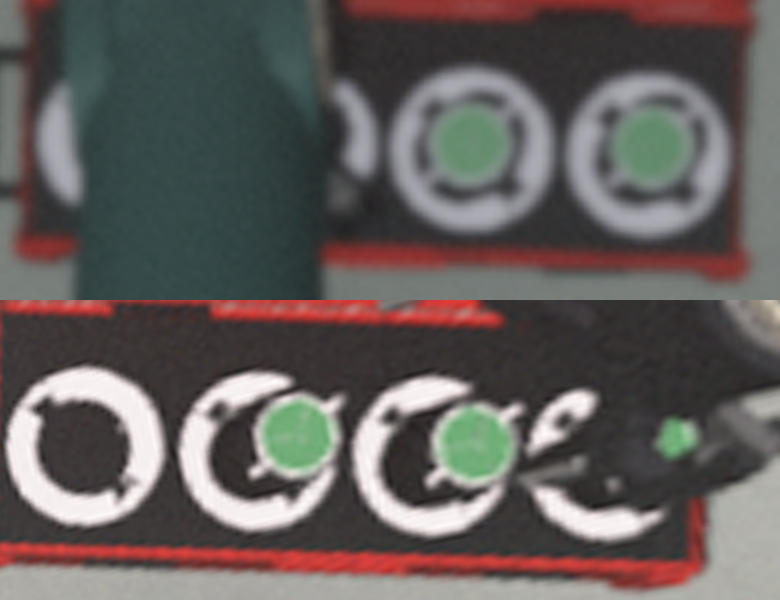

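Request:
arm_command(plan=[[0,0,0,26,15.7,0,1],[0,0,0,44,26.6,0,1],[0,0,0,48,29.1,0,1],[0,0,0,48,29.1,0,1],[0,0,0,48,29.1,0,1],[0,0,0,48,29.1,0,1],[0,0,0,48,29.1,10,1],[0,0,0,48,29.1,10,1],[0,0,0,40,24.2,10,1],[0,0,0,28,17,12,1],[0,0,0,0,0,0,1]])

```text
clock: 33.4
tcp_pos: [0.59, -0.383, 0.1269]
tcp_rot: [179.8, 0.2, -51.9]
contact_force: [0.1, 1.0, -0.4]
gripper_width: 1.004
```

Request:
arm_command(plan=[[0,0,-10.5,0,0,0,1],[0,0,-10.5,0,0,0,1],[0,0,-10.5,0,0,0,1],[0,0,-10.5,0,0,0,1],[0,0,-10.5,0,0,0,1],[0,0,-10.5,0,0,0,1],[0,0,-10.5,0,0,0,1],[0,0,-10.5,0,0,0,1],[0,0,-10.5,0,0,0,1],[0,0,-10.5,0,0,0,1]])

```text
clock: 34.65
tcp_pos: [0.593, -0.378, 0.1294]
tcp_rot: [-179.9, -0.0, 53.9]
contact_force: [0.1, 0.8, -0.4]
gripper_width: 1.002
```

Request:
arm_command(plan=[[0,0,-10.5,0,0,0,1],[0,0,-10.5,0,0,0,1],[0,0,-10.5,0,0,0,1],[0,0,-10.5,0,0,0,1],[0,0,-10.5,0,0,0,1],[0,0,-10.5,0,0,0,1],[0,0,-10.5,0,0,0,1],[0,0,-10.5,0,0,0,1],[0,0,-10.5,0,0,0,1],[0,0,-3.6,0,0,0,1],[0,0,0,0,0,0,1]])

```text
clock: 36.02
tcp_pos: [0.593, -0.3785, 0.1295]
tcp_rot: [179.9, -0.1, 151.6]
contact_force: [0.6, 0.4, -0.4]
gripper_width: 1.0
```

```bash
python3 look.py 5; python3 go.py .592 -.380 .016 151.3
```

```text
side 0.5921 -0.3817 976.5 151.0
top 0.5921 -0.3785 796.0 151.0
clock 36.12 tcp [ 0.5931 -0.379   0.1299] rpy [ 1.7998e+02 -7.0000e-02  1.5152e+02] q [ 43.6  39.9 -20.8  86.6  15.8  56.5  79.9] F [ 0.1  1.1 -0.9] M [-0.03 -0.03  0.  ] w 1.001
turn tz 0.22 (rows 1 x 0.22) then shift [  0.5  -1.4 113.9]
```

Request:
arm_command(plan=[[0,0,0,0.5,-1.2,30,1],[0,0,0,0,0,45,1],[0,0,0,0,0,30,1],[0,0,0,0,0,8.5,1],[0,0,0,0,0,0,1],[0,0,0,0,0,0,0.4],[0,0,0,0,0,0,0.4],[0,0,0,0,0,0,0.4],[0,0,0,0,0,0,0.4]])

```text
clock: 37.25
tcp_pos: [0.5933, -0.3814, 0.0187]
tcp_rot: [180.0, 0.2, 151.5]
contact_force: [-0.6, 0.9, 6.1]
gripper_width: 0.529
```

```bash
python3 go.py
```

```text
clock 37.25 tcp [ 0.5933 -0.3814  0.0187] rpy [1.8000e+02 1.6000e-01 1.5152e+02] q [ 42.2  47.6 -18.4  88.8  18.8  46.5  77.9] F [-0.6  0.9  6.1] M [0.21 0.07 0.02] w 0.529
```

Request:
arm_command(plan=[[0,0,0,0,0,-10,0.4],[0,0,0,0,0,-40,0.4],[0,0,0,0,0,-43,0.4],[0,0,-10.27,0,0,0,0.4],[0,0,-10.27,0,0,0,0.4],[0,0,-10.27,0,0,0,0.4],[0,0,-10.27,0,0,0,0.4],[0,0,-10.27,0,0,0,0.4],[0,0,-10.27,0,0,0,0.4],[0,0,-10.27,0,0,0,0.4],[0,0,0,0,0,0,0.4]])

```text
clock: 38.62
tcp_pos: [0.5914, -0.3812, 0.1095]
tcp_rot: [179.9, -0.0, -136.7]
contact_force: [0.4, -0.2, -2.0]
gripper_width: 0.523
```

```bash
python3 go.py .5333 .2038 .11 223.4
```

```text
clock 38.62 tcp [ 0.5914 -0.3812  0.1095] rpy [ 1.7993e+02 -1.0000e-02 -1.3673e+02] q [ 53.6  45.2 -36.7  86.5  29.9  58.4 142.3] F [ 0.4 -0.2 -2. ] M [ 0.02 -0.01  0.  ] w 0.523
turn tz -0.13 (rows 1 x -0.13) then shift [-359.7  464.9   -0.5]
```

Request:
arm_command(plan=[[0,0,0,-17.1,22.1,0,0.4],[0,0,0,-27.5,35.6,0,0.4],[0,0,0,-33.6,43.5,0,0.4],[0,0,0,-33.6,43.5,0,0.4],[0,0,0,-33.6,43.5,0,0.4],[0,0,0,-33.6,43.5,0,0.4],[0,0,0,-33.6,43.5,0,0.4],[0,0,0,-33.6,43.5,0,0.4],[0,0,0,-33.6,43.5,0,0.4],[0,0,0,-30.6,39.5,0,0.4],[0,0,0,-27.5,35.6,0,0.4],[0,0,0,-21.4,27.7,0,0.4]])

```text
clock: 40.12
tcp_pos: [0.533, 0.2058, 0.1103]
tcp_rot: [-180.0, 0.0, -136.7]
contact_force: [-0.0, -0.1, -2.6]
gripper_width: 0.529
```

Request:
arm_command(plan=[[0,0,0,0,0,20,0.4],[0,0,0,0,0,20,0.4],[0,0,0,0,0,4,0.4],[0,0,0,0,0,0,0.4]])

```text
clock: 40.62
tcp_pos: [0.5336, 0.2027, 0.0654]
tcp_rot: [180.0, -0.1, -136.7]
contact_force: [-0.1, -0.3, -2.3]
gripper_width: 0.526
```

```bash
python3 go.py .5333 .2038 .055 223.4
```

```text
clock 40.62 tcp [0.5336 0.2027 0.0654] rpy [ 1.7999e+02 -6.0000e-02 -1.3671e+02] q [  4.5  38.6 -37.9 107.5  32.6  45.3  82.2] F [-0.1 -0.3 -2.3] M [ 0.04  0.03 -0.04] w 0.526
turn tz -0.11 (rows 1 x -0.11) then shift [-0.5  1.1 10.4]
```

Request:
arm_command(plan=[[0,0,0,-1.5,1.0,4,0.4],[0,0,0,0,0,4,0.4],[0,0,0,0,0,4,0.4],[0,0,0,0,0,0,0.4]])

```text
clock: 41.12
tcp_pos: [0.5337, 0.2053, 0.0536]
tcp_rot: [180.0, -0.0, -136.6]
contact_force: [0.2, 0.3, -2.4]
gripper_width: 0.523
```

```bash
python3 go.py .5333 .2038 .055 223.4
```

```text
clock 41.12 tcp [0.5337 0.2053 0.0536] rpy [ 1.7999e+02 -4.0000e-02 -1.3659e+02] q [  3.7  39.6 -37.2 107.6  33.5  44.2  81.4] F [ 0.2  0.3 -2.4] M [0.01 0.   0.05] w 0.523
turn tz 0.01 (rows 1 x 0.01) then shift [ 1.4 -0.8 -1.4]
```

Entered (foot ~5 mm below the ring) without contact; go down further.

Request:
arm_command(plan=[[0,0,0,0,-0.4,3,0.4],[0,0,0,0,0,3,0.4],[0,0,0,0,0,3,0.4],[0,0,0,0,0,0,0.4]])

```text
clock: 41.62
tcp_pos: [0.5342, 0.2053, 0.0449]
tcp_rot: [180.0, -0.0, -136.6]
contact_force: [-1.0, 0.3, -2.2]
gripper_width: 0.526
```

```bash
python3 go.py .5333 .2038 .055 223.4
```

```text
clock 41.62 tcp [0.5342 0.2053 0.0449] rpy [ 180.     -0.   -136.58] q [  3.3  40.3 -36.6 107.7  34.2  43.4  81. ] F [-1.   0.3 -2.2] M [ 0.04 -0.01  0.02] w 0.526
turn tz 0.02 (rows 1 x 0.02) then shift [  1.7  -0.4 -10.1]
```

Request:
arm_command(plan=[[0,0,0,0,0,1,0.4],[0,0,0,0,0,1,0.4],[0,0,0,0,0,0,0.4]])

```text
clock: 42.0
tcp_pos: [0.5343, 0.2053, 0.0447]
tcp_rot: [-179.9, -0.0, -136.6]
contact_force: [-3.9, -2.9, 13.1]
gripper_width: 0.526
```

```bash
python3 go.py .5333 .2038 .055 223.4
```

```text
clock 42.0 tcp [0.5343 0.2053 0.0447] rpy [-1.7993e+02 -2.0000e-02 -1.3658e+02] q [  3.3  40.3 -36.6 107.7  34.3  43.4  80.8] F [-3.9 -2.9 13.1] M [-0.49  1.05  0.03] w 0.526
turn tz 0.02 (rows 1 x 0.02) then shift [  1.7  -0.4 -10.3]
```

Request:
arm_command(plan=[[0,0,4,0,0,-0.5,0.4],[0,0,10,0,0,0,0.4],[0,0,10,0,0,0,0.4],[0,0,10,0,0,0,0.4],[0,0,10,0,0,0,0.4],[0,0,10,0,0,0,0.4],[0,0,10,0,0,0,0.4],[0,0,10,0,0,0,0.4],[0,0,10,0,0,0,0.4],[0,0,6,0,0,0,0.4],[0,0,4,0,0,0,0.4],[0,0,0,0,0,0,0.4]])

```text
clock: 43.5
tcp_pos: [0.534, 0.2039, 0.0447]
tcp_rot: [-179.9, 0.1, 129.5]
contact_force: [-3.7, -5.3, 11.1]
gripper_width: 0.528
```

```bash
python3 go.py .5333 .2038 .055 133.4
```

```text
clock 43.5 tcp [0.534  0.2039 0.0447] rpy [-1.7986e+02  1.3000e-01  1.2953e+02] q [-13.5  35.  -13.9 108.9  13.3  37.8   3.9] F [-3.7 -5.3 11.1] M [-1.14  0.92  0.62] w 0.528
turn tz -3.87 (rows 1 x -3.87) then shift [  0.4  -0.5 -10.3]
```

Request:
arm_command(plan=[[0,0,2,0,0,0,0.4],[0,0,1,0,0,0,0.4],[0,0,0,0,0,0,0.4]])

```text
clock: 43.88
tcp_pos: [0.534, 0.2034, 0.0447]
tcp_rot: [-179.8, 0.2, 126.9]
contact_force: [-4.4, -7.5, 12.2]
gripper_width: 0.529
```

```bash
python3 go.py .5333 .2038 .055 133.4
```

```text
clock 43.88 tcp [0.534  0.2034 0.0447] rpy [-179.84    0.22  126.86] q [-14.1  34.9 -13.2 108.9  12.8  37.7   1.7] F [-4.4 -7.5 12.2] M [-1.46  0.75  2.01] w 0.529
turn tz -6.54 (rows 1 x -6.54) then shift [  0.7  -0.2 -10.3]
```

Request:
arm_command(plan=[[0,0,-2,0,0,0,0.4],[0,0,0,0,0,0,0.7],[0,0,0,0,0,0,0.7],[0,0,0,0,0,0,0.7],[0,0,0,0,0,-20,0.7],[0,0,0,0,0,-50,0.7],[0,0,0,0,0,-60,0.7],[0,0,0,0,0,-60,0.5],[0,0,0,0,0,-60,0.3],[0,0,0,0,0,0,0]])

```text
clock: 45.12
tcp_pos: [0.5366, 0.2068, 0.3006]
tcp_rot: [179.3, 0.2, 128.4]
contact_force: [-0.9, 0.5, -0.2]
gripper_width: 0.101
```

```bash
python3 look.py 6; python3 go.py .40 .30 .30 90; python3 - <<'E'
from meas import *
for n in("top","side"):
    p=cv2.imread(f"pics/{'t' if n=='top' else 's'}_6.png")
    cv2.imwrite(f"pics/rc6_{n}.png",rectify(n,p,None,.45,.60,-.13,.26,.07))
cv2.imwrite("pics/rc6.png",np.vstack([cv2.imread(f"pics/rc6_{n}.png") for n in("top","side")]))
E
```

```text
clock 45.23 tcp [0.5342 0.2053 0.2949] rpy [1.7988e+02 5.0000e-02 1.2842e+02] q [ -9.8  17.2 -18.   98.1   5.8  65.5   9. ] F [-0.5 -0.3 -0.1] M [ 0.01  0.06 -0.  ] w 0.003
turn tz 38.42 (rows 4 x 9.60) then shift [  94.7 -134.2   -5.1]
```

View pics/rc6.png

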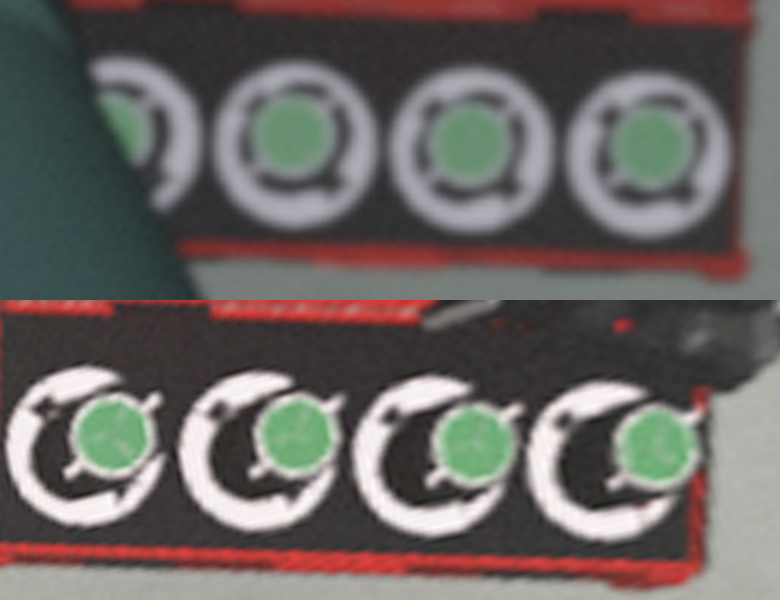

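View pics/s_6.png

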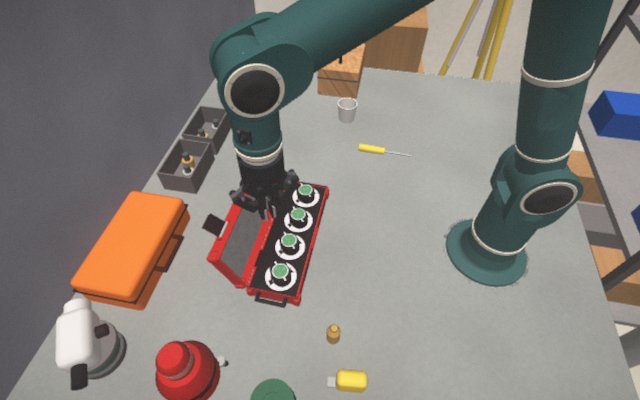

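```bash
python3 - <<'E'
from meas import *
d=np.load("pics/top0.npy");W=cloud("top",d)
c=np.array([.5374,.0688]);ca=np.radians(-1.6);q=(W[...,:2]-c)@np.array([[np.cos(ca),-np.sin(ca)],[np.sin(ca),np.cos(ca)]])
# behind the case: heights on grid along case x for |y|<60mm
for y0 in(-.06,0.,.06):
    m=(abs(q[...,1]-y0)<.03)&(q[...,0]>.05)&(q[...,0]<.40)
    print(y0,[(round(a,2),round(float(np.percentile(W[...,2][m&(abs(q[...,0]-a)<.01)],90)),3)) for a in np.arange(.06,.4,.02)])
E
python3 go.py .745 .0665 .26 178.4
```

```text
-0.06 [(np.float64(0.06), 0.049), (np.float64(0.08), 0.049), (np.float64(0.1), 0.089), (np.float64(0.12), 0.164), (np.float64(0.14), 0.178), (np.float64(0.16), 0.201), (np.float64(0.18), 0.004), (np.float64(0.2), 0.003), (np.float64(0.22), 0.004), (np.float64(0.24), 0.005), (np.float64(0.26), 0.003), (np.float64(0.28), 0.003), (np.float64(0.3), 0.004), (np.float64(0.32), 0.004), (np.float64(0.34), 0.004), (np.float64(0.36), 0.004), (np.float64(0.38), 0.003)]
clock 45.23 tcp [0.5342 0.2053 0.2949] rpy [1.7988e+02 5.0000e-02 1.2842e+02] q [ -9.8  17.2 -18.   98.1   5.8  65.5   9. ] F [-0.5 -0.3 -0.1] M [ 0.01  0.06 -0.  ] w 0.003
turn tz -49.98 (rows 5 x -10.00) then shift [-214.6 -132.8   34.9]Traceback (most recent call last):
  File "<stdin>", line 7, in <module>
    return _quantile_unchecked(
        a, q, axis, out, overwrite_input, method, keepdims, weights)
    return _ureduce(a,
                    func=_quantile_ureduce_func,
    ...<5 lines>...
                    overwrite_input=overwrite_input,
                    method=method)
    r = func(a, **kwargs)
    result = _quantile(arr,
                       quantiles=q,
    ...<2 lines>...
                       out=out,
                       weights=wgt)
    slices_having_nans = np.isnan(arr[-1, ...])
                                  ~~~^^^^^^^^^
IndexError: index -1 is out of bounds for axis 0 with size 0
```

Request:
arm_command(plan=[[0,0,-10,0,0,0,0],[0,0,-10,0,0,0,0],[0,0,-10,0,0,0,0],[0,0,-10,0,0,0,0],[0,0,-10,0,0,0,0],[0,0,0,-30,-18.6,0,0],[0,0,0,-45,-27.8,0,0],[0,0,0,-48,-29.8,0,0],[0,0,0,-48,-29.8,0,0],[0,0,0,-43.6,-26.8,0,0],[0,0,0,0,0,0,0]])

```text
clock: 46.6
tcp_pos: [0.7464, 0.0617, 0.289]
tcp_rot: [-179.9, -0.3, 178.1]
contact_force: [-0.7, 0.8, -0.2]
gripper_width: 0.001
```

```bash
python3 go.py .745 .063 .13 178.4
```

```text
clock 46.6 tcp [0.7464 0.0617 0.289 ] rpy [-179.86   -0.27  178.07] q [  4.3  36.4 -19.9  70.5  12.2  75.4  72.9] F [-0.7  0.8 -0.2] M [-0.01  0.01  0.01] w 0.001
turn tz -0.33 (rows 1 x -0.33) then shift [  1.4   1.3 159. ]
```

Request:
arm_command(plan=[[0,0,0,0,0,40,0],[0,0,0,0,0,50,0],[0,0,0,0,0,45,0],[0,0,0,0,0,24,0],[0,0,0,0,0,0,0]])

```text
clock: 47.22
tcp_pos: [0.7421, 0.0672, 0.1308]
tcp_rot: [-180.0, -0.4, 178.5]
contact_force: [-0.2, 0.9, 0.1]
gripper_width: -0.001
```

```bash
python3 look.py 7; python3 go.py .692 .066 .13 178.4
```

```text
clock 47.33 tcp [0.7448 0.0673 0.1349] rpy [ 1.7997e+02 -1.0000e-02  1.7846e+02] q [  3.8  43.3 -18.8  79.1  14.8  60.   70.8] F [-0.8  0.5  0.6] M [ 0.01 -0.01 -0.05] w -0.002
turn tz 0.06 (rows 1 x 0.06) then shift [52.8 -2.8  4.9]
```

View pics/sc_7.png

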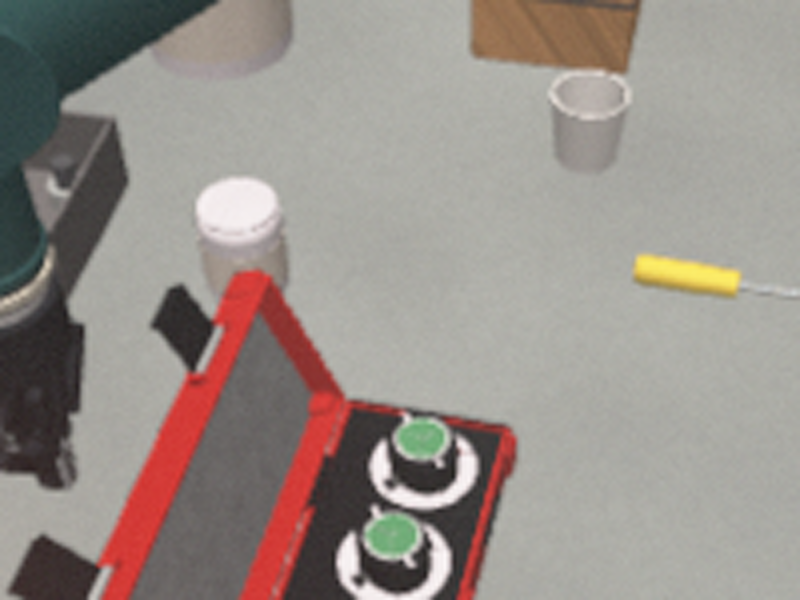

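Request:
arm_command(plan=[[0,0,0,20,0,2,0],[0,0,0,20,0,0,0],[0,0,0,15,0,0,0],[0,0,0,12,0,0,0],[0,0,0,12,0,0,0],[0,0,0,12,0,0,0],[0,0,0,0,0,0,0]])

```text
clock: 48.2
tcp_pos: [0.6577, 0.0697, 0.1371]
tcp_rot: [179.9, 0.6, 178.4]
contact_force: [6.4, 0.8, 4.2]
gripper_width: -0.001
```

```bash
python3 look.py 8; python3 go.py .6 .066 .13 178.4
```

```text
clock 48.3 tcp [0.6577 0.0696 0.1362] rpy [179.92   0.52 178.41] q [  5.2  35.3 -20.   93.7  14.4  53.   68.4] F [ 5.8 -0.5  3.6] M [ 0.03 -1.08  0.01] w 0.001
turn tz 0.01 (rows 1 x 0.01) then shift [57.5 -5.2  6.2]
```

View pics/sc_8.png

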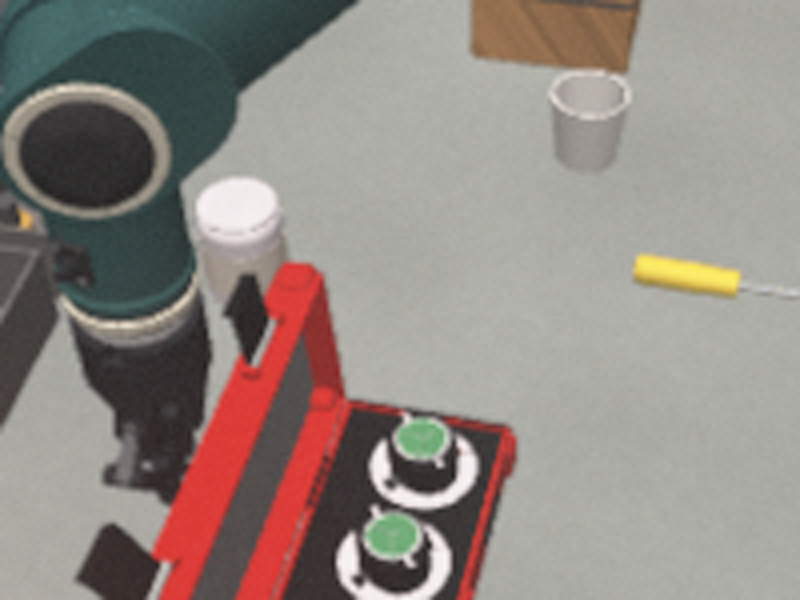

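Lid is rising with 6 N. Continue.

Request:
arm_command(plan=[[0,0,0,12,0,2,0],[0,0,0,12,0,2,0],[0,0,0,12,0,0,0],[0,0,0,12,0,0,0],[0,0,0,10,0,0,0],[0,0,0,0,0,0,0]])

```text
clock: 49.05
tcp_pos: [0.5977, 0.0713, 0.131]
tcp_rot: [180.0, 0.3, 178.4]
contact_force: [1.3, 0.7, 6.1]
gripper_width: 0.001
```

```bash
python3 look.py 9; python3 go.py .56 .066 .13 178.4
```

```text
clock 49.15 tcp [0.5978 0.0712 0.1306] rpy [179.96   0.23 178.43] q [  5.8  30.8 -20.8 102.4  14.   49.   66.9] F [ 2.  -1.   5.6] M [ 0.06 -0.41 -0.01] w 0.003
turn tz 0.03 (rows 1 x 0.03) then shift [37.7 -6.3  0.6]
```

View pics/sc_9.png

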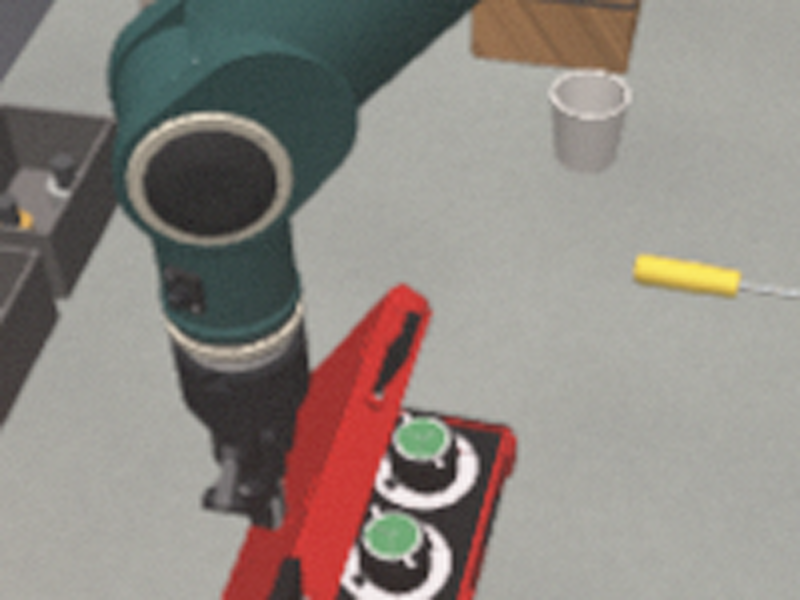

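Request:
arm_command(plan=[[0,0,0,13,0,0,0],[0,0,0,13,0,0,0],[0,0,0,12,0,2,0],[0,0,0,14,0,3,0],[0,0,0,14,0,4,0],[0,0,0,10,0,8,0],[0,0,0,8,0,10,0],[0,0,0,6,0,10,0],[0,0,0,0,0,0,0]])

```text
clock: 50.28
tcp_pos: [0.5044, 0.0729, 0.09]
tcp_rot: [-180.0, -0.2, 178.4]
contact_force: [-0.1, 0.1, -0.5]
gripper_width: 0.002
```

```bash
python3 look.py 10; python3 go.py .502 .066 .08 178.4
```

```text
clock 50.38 tcp [0.5057 0.0731 0.091 ] rpy [-1.7999e+02 -9.0000e-02  1.7842e+02] q [  5.3  27.1 -21.1 116.   14.9  39.6  63.2] F [ 0.8 -0.1  0.3] M [-0.01 -0.04 -0.08] w -0.005
turn tz 0.02 (rows 1 x 0.02) then shift [ 3.5 -7.2 11. ]
```

View pics/sc_10.png

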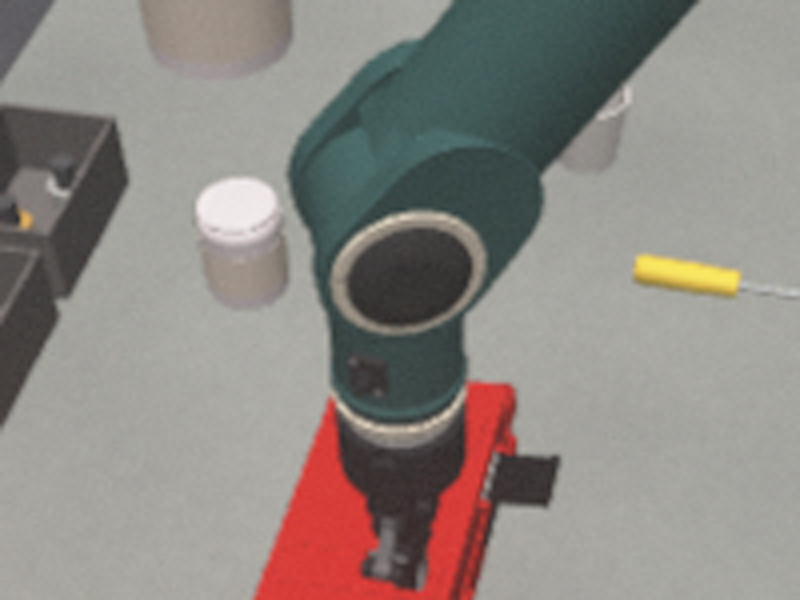

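Request:
arm_command(plan=[[0,0,0,4,0,6,0],[0,0,0,0,0,5,0],[0,0,0,0,0,2,0],[0,0,0,0,0,0,0]])

```text
clock: 50.88
tcp_pos: [0.5016, 0.0733, 0.08]
tcp_rot: [-179.9, -0.1, 178.4]
contact_force: [-7.7, -0.7, 20.5]
gripper_width: -0.001
```

Request:
arm_command(plan=[[0,0,0,0,0,-20,0],[0,0,0,0,0,-40,0],[0,0,0,0,0,-50,0],[0,0,0,-30,0,-50,0],[0,0,0,-50,0,-50,0],[0,0,0,-50,0,0,0],[0,0,0,0,0,0,0]])

```text
clock: 51.75
tcp_pos: [0.6286, 0.0688, 0.2813]
tcp_rot: [180.0, -0.0, 178.3]
contact_force: [-0.6, -0.0, -0.1]
gripper_width: 0.004
```

```bash
python3 - <<'E'
from meas import *
acc=[];p,d=grab_frame("side");cv2.imwrite("pics/s_11.png",p[:,:,::-1]);crop(p,230,160,360,320,4.5,"pics/sc_11.png")
q,dt=grab_frame("top");crop(q,200,130,370,250,4.5,"pics/tc_11.png")
c=np.array([.5374,.0688]);ca=np.radians(-1.6);M=np.array([[np.cos(ca),-np.sin(ca)],[np.sin(ca),np.cos(ca)]])
for n,D in(("side",d),("top",dt)):
    W=cloud(n,D);Q=(W[...,:2]-c)@M
    for y0 in(-.15,-.105,0,.105,.15):
        print(n,y0,[(int(round(a*1000)),len(W[...,2][m]),round(float(np.median(W[...,2][m])),3)) for a in np.arange(-.12,.07,.01) for m in[(abs(Q[...,1]-y0)<.018)&(abs(Q[...,0]-a)<.005)&(D>0)&(W[...,2]<.15)] if m.sum()>3])
E
python3 go.py .442 .1757 .12 178.4
```

```text
side -0.15 [(-120, 30, -0.0), (-110, 25, -0.0), (-70, 15, 0.058), (-60, 44, 0.079), (-50, 32, 0.081), (-40, 26, 0.081), (-30, 30, 0.081), (-20, 29, 0.081), (-10, 28, 0.08), (0, 32, 0.081), (10, 31, 0.081), (20, 31, 0.081), (30, 29, 0.081), (40, 31, 0.081), (50, 27, 0.08), (60, 28, 0.08)]
side -0.105 [(-120, 31, 0.0), (-110, 61, 0.071), (-100, 66, 0.035), (-90, 68, 0.069), (-80, 67, 0.068), (-70, 70, 0.034), (-60, 44, 0.079), (-50, 34, 0.081), (-40, 37, 0.08), (-30, 34, 0.08), (-20, 37, 0.08), (-10, 36, 0.08), (0, 34, 0.08), (10, 33, 0.08), (20, 37, 0.08), (30, 32, 0.08), (40, 36, 0.08), (50, 32, 0.08), (60, 34, 0.079)]
side 0 [(-120, 39, 0.0), (-110, 40, 0.0), (-100, 39, 0.0), (-90, 40, 0.0), (-80, 38, -0.0), (-70, 55, 0.001), (-60, 71, 0.078), (-50, 42, 0.081), (-40, 41, 0.082), (-30, 41, 0.081), (-20, 39, 0.081), (-10, 42, 0.081), (0, 40, 0.081), (10, 41, 0.081), (20, 37, 0.081), (30, 39, 0.081), (40, 38, 0.081), (50, 42, 0.081), (60, 37, 0.079)]
side 0.105 [(-120, 45, -0.0), (-110, 60, 0.0), (-100, 96, 0.044), (-90, 101, 0.08), (-80, 92, 0.074), (-70, 87, 0.032), (-60, 65, 0.079),
[... 1357 characters left out ...]
079), (0, 37, 0.079), (10, 42, 0.08), (20, 42, 0.079), (30, 36, 0.079), (40, 42, 0.079), (50, 44, 0.079), (60, 35, 0.08)]
top 0.15 [(-120, 35, 0.001), (-110, 35, -0.001), (-100, 27, -0.002), (-90, 34, -0.0), (-80, 30, -0.001), (-70, 39, 0.001), (-60, 51, 0.077), (-50, 49, 0.08), (-40, 39, 0.08), (-30, 37, 0.08), (-20, 47, 0.081), (-10, 37, 0.08), (0, 40, 0.08), (10, 44, 0.081), (20, 36, 0.08), (30, 40, 0.081), (40, 43, 0.079), (50, 37, 0.079), (60, 37, 0.081)]
clock 51.85 tcp [0.6257 0.0698 0.2813] rpy [-1.8000e+02 -1.5000e-01  1.7841e+02] q [  7.6  24.6 -23.   90.5  10.1  67.2  70.9] F [-1.1  0.1 -0.1] M [-0.    0.04 -0.01] w 0.004
turn tz 0.01 (rows 1 x 0.01) then shift [186.6 100.7 161.3]
```

View pics/sc_11.png

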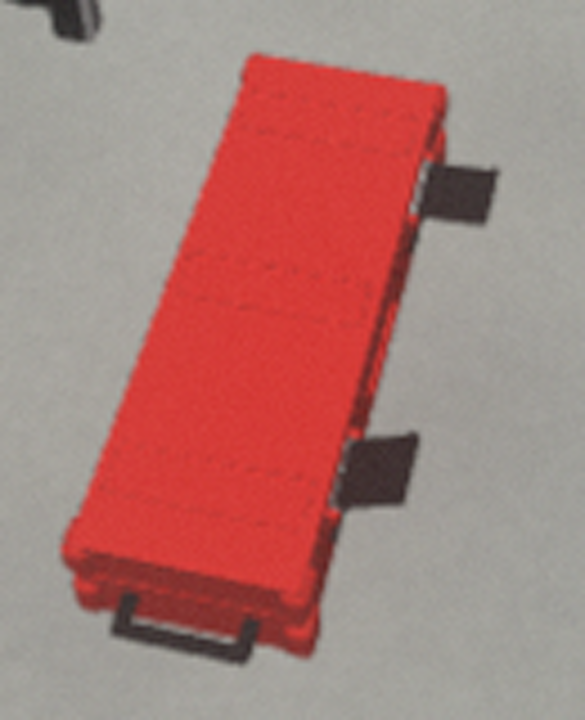

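View pics/tc_11.png

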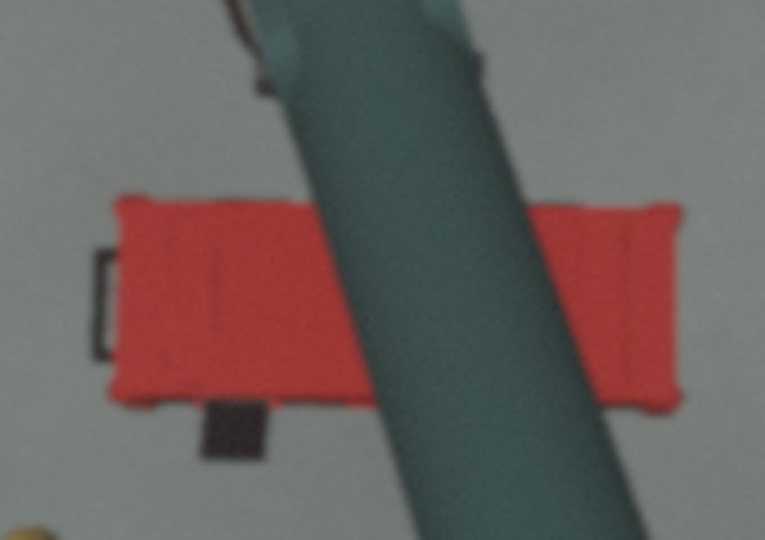

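Request:
arm_command(plan=[[0,0,0,35,19,0,0],[0,0,0,50,27,20,0],[0,0,0,50,27,40,0],[0,0,0,51.6,27.7,50,0],[0,0,0,0,0,40,0],[0,0,0,0,0,0,0]])

```text
clock: 52.6
tcp_pos: [0.454, 0.1665, 0.1443]
tcp_rot: [-179.9, -0.3, 178.5]
contact_force: [-0.1, -0.5, 0.9]
gripper_width: 0.002
```

```bash
python3 go.py .442 .1757 .08 178.4
```

```text
clock 52.6 tcp [0.454  0.1665 0.1443] rpy [-179.86   -0.32  178.5 ] q [ -1.7  20.6 -26.4 117.4  12.7  45.1  52.8] F [-0.1 -0.5  0.9] M [ 0.01 -0.02  0.05] w 0.002
turn tz 0.10 (rows 1 x 0.10) then shift [12.2  8.9 64.3]
```

Request:
arm_command(plan=[[0,0,0,12,9,20,0],[0,0,0,0,0,20,0],[0,0,0,0,0,15,0],[0,0,0,0,0,15,0],[0,0,0,0,0,15,0],[0,0,0,0,0,15,0],[0,0,0,0,0,12,0],[0,0,0,0,0,0,0]])

```text
clock: 53.6
tcp_pos: [0.4446, 0.1763, 0.0329]
tcp_rot: [-179.9, -0.1, 178.4]
contact_force: [-0.3, -0.6, -0.5]
gripper_width: 0.0
```

```bash
python3 go.py .455 .1757 .03 178.4
```

```text
clock 53.6 tcp [0.4446 0.1763 0.0329] rpy [-1.7995e+02 -1.2000e-01  1.7843e+02] q [ -8.2  31.1 -21.  121.4  20.9  31.1  43.9] F [-0.3 -0.6 -0.5] M [ 0.05  0.03 -0.04] w 0.0
turn tz 0.03 (rows 1 x 0.03) then shift [-10.4  -0.3   2.9]
```

Request:
arm_command(plan=[[0,0,0,-4,0,2,0],[0,0,0,-4,0,0,0],[0,0,0,-4,0,0,0],[0,0,0,-4,0,0,0],[0,0,0,0,0,0,0]])

```text
clock: 54.22
tcp_pos: [0.4572, 0.176, 0.0319]
tcp_rot: [-179.8, -0.4, 178.5]
contact_force: [-13.7, 0.9, 9.1]
gripper_width: -0.001
```

```bash
python3 go.py .455 .1757 .03 178.4
```

```text
clock 54.23 tcp [0.4572 0.176  0.0319] rpy [-179.84   -0.41  178.48] q [ -7.6  32.1 -21.  119.6  20.8  32.3  44.9] F [-13.7   0.9   9.1] M [ 0.06  2.54 -0.01] w -0.001
turn tz 0.08 (rows 1 x 0.08) then shift [ 2.2 -0.4  1.9]
```

Request:
arm_command(plan=[[0,0,0,-3,0,0,0],[0,0,0,0,0,0,0],[0,0,0,20,0,0,0],[0,0,0,20,0,0,0],[0,0,0,0,0,-50,0],[0,0,0,0,0,-50,0],[0,0,0,0,0,0,0]])

```text
clock: 55.1
tcp_pos: [0.4281, 0.1785, 0.1362]
tcp_rot: [179.8, 0.6, 178.4]
contact_force: [-0.3, 0.2, 0.1]
gripper_width: -0.001
```

```bash
python3 look.py 12;python3 go.py .4375 -.0343 .13 178.4; python3 - <<'E'
from meas import *
p=cv2.imread("pics/s_12.png")[:,:,::-1];crop(p,230,160,360,320,4.5,"pics/sc_12.png")
E
```

```text
clock 55.2 tcp [0.4255 0.177  0.1329] rpy [1.7997e+02 1.6000e-01 1.7836e+02] q [ -3.1  19.6 -27.4 121.   13.4  42.1  49.2] F [ 0.5 -0.5 -0.2] M [0.01 0.   0.04] w -0.001
turn tz -0.04 (rows 1 x -0.04) then shift [ -17.9 -210.9    2.9]
```

View pics/sc_12.png

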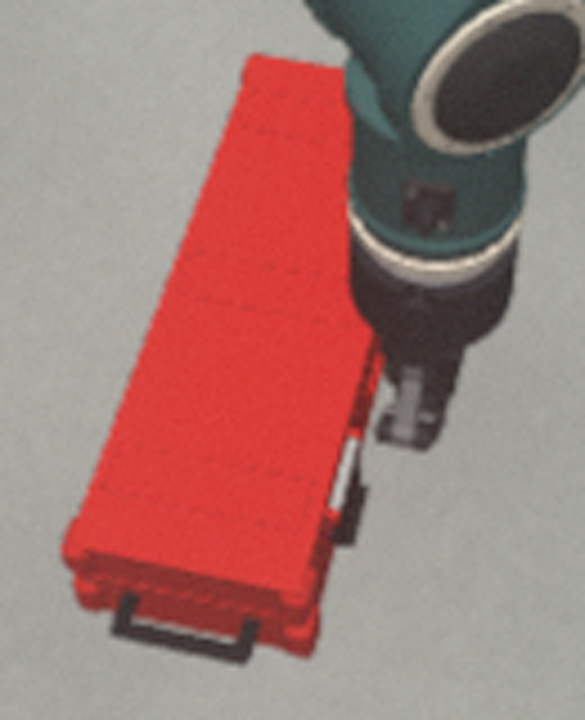

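Left clip hangs down flat. Now the right.

Request:
arm_command(plan=[[0,0,0,-4,-35,0,0],[0,0,0,-4,-45,0,0],[0,0,0,-4,-50,0,0],[0,0,0,-3,-50,0,0],[0,0,0,-2.9,-31,0,0],[0,0,0,0,0,0,0],[0,0,0,0,0,25,0],[0,0,0,0,0,15,0],[0,0,0,0,0,15,0],[0,0,0,0,0,15,0],[0,0,0,0,0,15,0],[0,0,0,0,0,15,0]])

```text
clock: 56.7
tcp_pos: [0.4364, -0.0342, 0.0312]
tcp_rot: [-180.0, -0.0, 178.4]
contact_force: [-1.4, -0.4, 2.0]
gripper_width: -0.004
```

```bash
python3 go.py .4495 -.0343 .03 178.4
```

```text
clock 56.7 tcp [ 0.4364 -0.0342  0.0312] rpy [-1.7999e+02 -1.0000e-02  1.7842e+02] q [ 15.2  28.1 -17.7 126.9  18.3  27.3  71.5] F [-1.4 -0.4  2. ] M [-0.02  0.09  0.05] w -0.004
turn tz 0.02 (rows 1 x 0.02) then shift [-13.1   0.3   1.2]
```

Request:
arm_command(plan=[[0,0,0,-5,0,0,0],[0,0,0,-5,0,0,0],[0,0,0,-4,0,0,0],[0,0,0,-4,0,0,0],[0,0,0,-3,0,0,0],[0,0,0,0,0,0,0]])

```text
clock: 57.45
tcp_pos: [0.4513, -0.0349, 0.0315]
tcp_rot: [-179.9, -0.7, 178.4]
contact_force: [-15.4, 0.2, 11.5]
gripper_width: 0.001
```

```bash
python3 go.py .4495 -.0343 .03 178.4
```

```text
clock 57.45 tcp [ 0.4513 -0.0349  0.0315] rpy [-179.89   -0.7   178.41] q [ 15.2  29.3 -17.8 124.5  18.   29.3  72. ] F [-15.4   0.2  11.5] M [0.22 3.06 0.02] w 0.001
turn tz 0.01 (rows 1 x 0.01) then shift [1.8 0.5 1.5]
```

Request:
arm_command(plan=[[0,0,0,20,0,0,0],[0,0,0,20,0,0,0],[0,0,0,0,0,-50,0],[0,0,0,0,0,-50,0],[0,0,0,0,-50,-50,0],[0,0,0,0,-55,-40,0],[0,0,0,0,-55,0,0],[0,0,0,0,-55,0,0],[0,0,0,0,-55,0,0],[0,0,0,0,-55,0,0],[0,0,0,0,-40,0,0],[0,0,0,0,0,0,0]])

```text
clock: 58.95
tcp_pos: [0.4069, -0.3924, 0.2135]
tcp_rot: [-179.9, 0.1, 178.1]
contact_force: [-0.1, 1.0, 0.9]
gripper_width: 0.002
```

```bash
python3 look.py 13;python3 go.py; python3 - <<'E'
from meas import *
p=cv2.imread("pics/s_13.png")[:,:,::-1];crop(p,230,160,360,320,4.5,"pics/sc_13.png")
c=np.array([.5374,.0688]);ca=np.radians(-1.6);M=np.array([[np.cos(ca),-np.sin(ca)],[np.sin(ca),np.cos(ca)]])
for n in("side","top"):
    q,D=grab_frame(n)
    if n=="top":crop(q,200,130,370,250,4.5,"pics/tc_13.png")
    W=cloud(n,D);Q=(W[...,:2]-c)@M
    for y0 in(-.105,0,.105):
        print(n,y0,[(int(round(a*1000)),int(m.sum()),np.percentile(W[...,2][m],[10,50,90]).round(3).tolist()) for a in np.arange(-.11,-.05,.005) for m in[(abs(Q[...,1]-y0)<.018)&(abs(Q[...,0]-a)<.0025)&(D>0)&(W[...,2]<.15)] if m.sum()>3])
E
```

```text
clock 59.05 tcp [ 0.408  -0.3883  0.2133] rpy [-1.7999e+02  6.0000e-02  1.7839e+02] q [ 50.7  20.4 -13.1 104.6   5.5  55.5 123.8] F [-1.1  1.  -1. ] M [0.04 0.01 0.01] w 0.003
side -0.105 [(-110, 14, [-0.002, -0.001, 0.002]), (-105, 17, [-0.002, -0.0, 0.002]), (-100, 14, [-0.003, -0.0, 0.001]), (-95, 16, [-0.002, 0.001, 0.003]), (-90, 18, [-0.002, 0.001, 0.002]), (-85, 15, [-0.002, -0.001, 0.001]), (-80, 17, [-0.002, 0.0, 0.002]), (-75, 36, [-0.0, 0.023, 0.048]), (-70, 38, [0.0, 0.061, 0.069]), (-65, 27, [0.039, 0.07, 0.08]), (-60, 14, [0.078, 0.08, 0.083]), (-55, 19, [0.078, 0.08, 0.082])]
side 0 [(-110, 19, [-0.002, 0.001, 0.002]), (-105, 20, [-0.002, -0.0, 0.001]), (-100, 18, [-0.002, -0.0, 0.003]), (-95, 17, [-0.002, 0.0, 0.002]), (-90, 20, [-0.002, -0.0, 0.001]), (-85, 21, [-0.002, -0.0, 0.002]), (-80, 19, [-0.002, 0.0, 0.002]), (-75, 18, [-0.001, 0.0, 0.001]), (-70, 29, [-0.001, 0.001, 0.038]), (-65, 58, [-0.001, 0.046, 0.079]), (-60, 18, [0.079, 0.08, 0.081]), (-55, 23, [0.079, 0.08, 0.082])]
side 0.105 [(-110, 25, [-0.002, -0.001, 0.001]), (-105, 25, [-0.001, 0.001, 0.002]), 
[... 923 characters left out ...]
 15, [-0.007, -0.003, 0.001]), (-85, 23, [-0.005, -0.0, 0.004]), (-80, 11, [-0.005, -0.002, -0.001]), (-75, 23, [-0.003, -0.001, 0.002]), (-70, 24, [-0.003, 0.001, 0.042]), (-65, 35, [0.035, 0.05, 0.082]), (-60, 22, [0.075, 0.081, 0.084]), (-55, 14, [0.076, 0.08, 0.084])]
top 0.105 [(-110, 17, [-0.005, -0.001, 0.002]), (-105, 23, [-0.004, -0.0, 0.003]), (-100, 11, [-0.008, -0.001, 0.001]), (-95, 22, [-0.006, -0.002, 0.002]), (-90, 21, [-0.006, -0.0, 0.003]), (-85, 13, [-0.005, -0.0, 0.005]), (-80, 22, [-0.005, -0.001, 0.004]), (-75, 30, [0.02, 0.023, 0.054]), (-70, 24, [0.051, 0.066, 0.071]), (-65, 24, [0.064, 0.071, 0.082]), (-60, 20, [0.076, 0.08, 0.083]), (-55, 24, [0.075, 0.079, 0.084])]
```

View pics/sc_13.png

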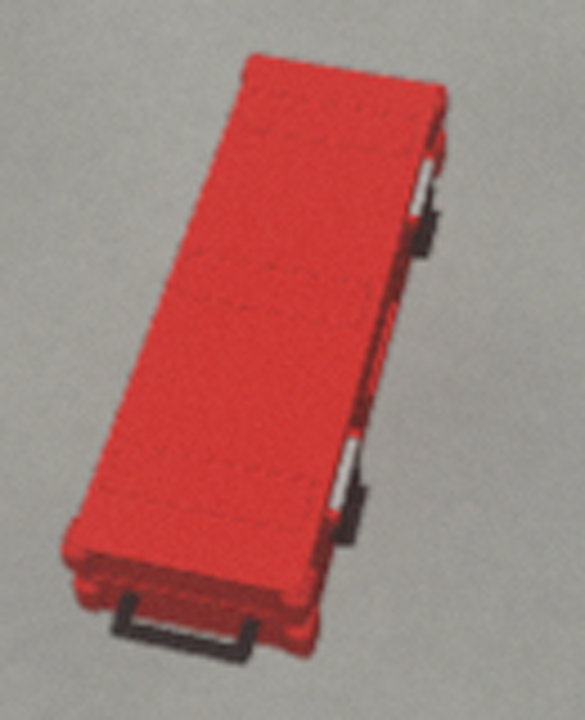

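View pics/s_13.png

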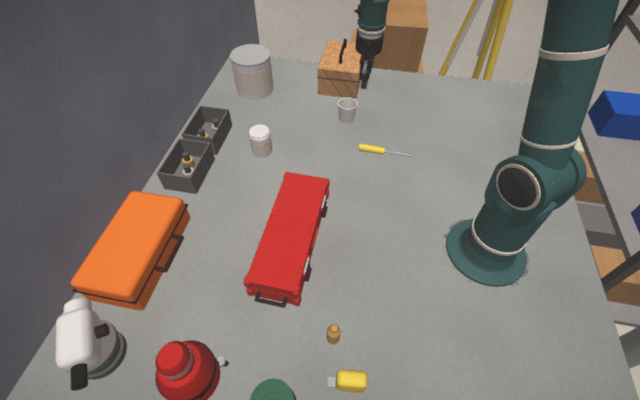

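View pics/tc_13.png

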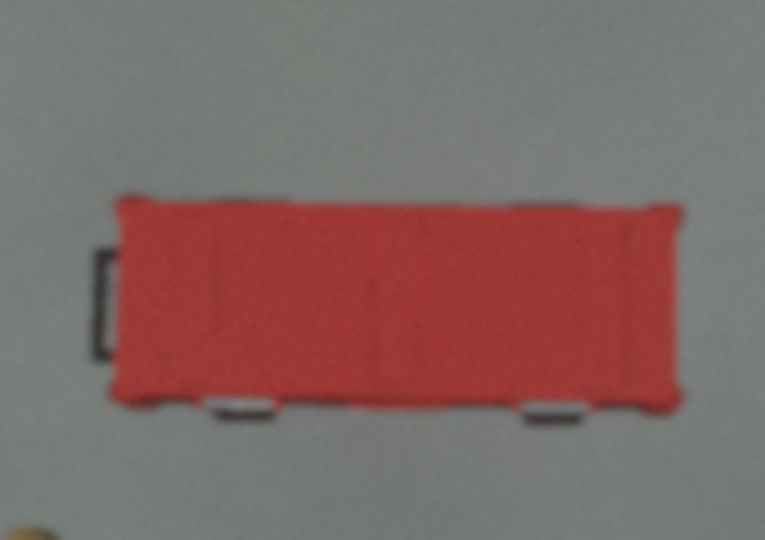

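```bash
python3 - <<'E'
from meas import *
c=np.array([.5374,.0688]);ca=np.radians(-1.6);M=np.array([[np.cos(ca),-np.sin(ca)],[np.sin(ca),np.cos(ca)]])
D=np.mean([grab_frame("side")[1] for _ in range(5)],0)
W=cloud("side",D);Q=(W[...,:2]-c)@M
for y0 in(-.105,.105):
    for z in np.arange(.015,.08,.005):
        m=(abs(Q[...,1]-y0)<.020)&(abs(W[...,2]-z)<.0025)&(Q[...,0]<-.055)
        if m.sum(): print(y0,round(z,3),int(m.sum()),(1000*np.percentile(Q[...,0][m],[0,25,50,75])).round(1))
E
```

```text
-0.105 0.015 71 [-630.8 -460.8 -456.9 -452.1]
-0.105 0.02 24 [-890.2 -464.  -461.5  -76.6]
-0.105 0.025 23 [-471.8 -464.7  -75.8  -73.1]
-0.105 0.03 5 [-471.5 -466.4 -466.  -464.1]
-0.105 0.035 11 [-473.2 -467.7 -465.2  -73.1]
-0.105 0.04 5 [-474.2 -468.3 -466.4 -466.2]
-0.105 0.045 10 [-475.7 -470.5 -467.7 -171.6]
-0.105 0.05 12 [-477.4 -468.6  -73.3  -72.3]
-0.105 0.055 9 [-478.7 -471.3 -469.7  -72. ]
-0.105 0.06 6 [-472.9 -470.2 -469.7 -171.3]
-0.105 0.065 15 [-471.2  -71.4  -70.8  -68.8]
-0.105 0.07 20 [-470.   -68.8  -67.3  -65.7]
-0.105 0.075 7 [-471.1 -470.   -64.4  -64.4]
0.105 0.015 1 [-64.5 -64.5 -64.5 -64.5]
0.105 0.02 11 [-77.2 -76.8 -76.5 -74.9]
0.105 0.025 18 [-76.  -75.  -73.8 -72.5]
0.105 0.03 1 [-71.9 -71.9 -71.9 -71.9]
0.105 0.035 6 [-73.4 -73.3 -73.  -67. ]
0.105 0.04 2 [-73.4 -73.2 -73.  -72.8]
0.105 0.045 5 [-73.4 -73.3 -73.1 -72.8]
0.105 0.05 12 [-73.5 -72.9 -72.6 -72.2]
0.105 0.055 4 [-71.9 -71.9 -71.9 -71.9]
0.105 0.06 3 [-72.  -71.9 -71.9 -71.8]
0.105 0.065 25 [-72.  -70.7 -70.2 -66. ]
0.105 0.07 23 [-69.8 -68.3 -67.4 -65.8]
0.105 0.075 4 [-64.4 -64.4 -64.4 -64.4]
```

```bash
python3 - <<'E'
from plant import *
print(finish_job())
E
```

```text
the job is handed in; nothing more can be done
None
```

All four prisms are locked in the mounts, the lid is shut, and both clips are down. I handed the job in at about 59 s of the 210 s allowed. The hand-in gives no verdict.

- **Prisms:** The last pictures before shutting showed all four index bars along the locked direction. Each one went down to the floor, and I felt a clear turning stop on docks 1, 3 and 4. On dock 2 the twist reading at the stop was odd (it changed sign). In the picture, though, that prism sits within about a degree of the dock 3 prism, so I took it as locked.
- **Lid:** I pressed it down with about 20 N. Depth readings put its top at 79–81 mm everywhere, against the 80 mm it should be when shut.
- **Clips:** I pressed both with about 14–15 N until they would not move further. Depth readings show their outer faces upright to within about 0.06 rad, with roughly 0.03 rad of measurement uncertainty, inside the 0.12 rad limit.
- **Other things:** The last picture shows the bystanders where they stood at the start. I compared that by eye and did not measure it. The arm ended well clear of everything, with no contact force.

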